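Clamp up carved staves in a hand-pumped edge clamp

ROBOT

A 6-joint arm with a two-finger parallel gripper is mounted at the origin on the work surface. World frame = base frame: x ahead of the robot, y to its left, z up, the work surface at z = 0. Lengths are in m, angles in degrees, forces in N, time in s.
With the tool pointing down it reaches from about 0.325 to 0.775 m from the base axis. Payload 5.5 kg.
Tool frame: the origin (TCP) lies midway between the tips of the shut fingers; the grasp point (between the pads) lies 19 mm behind it; z points along the fingers, y is the line along which they close (so a half turn about z gives the same grasp; the last joint's range is limited). The gripper opens to 88 mm and grips with 3 to 60 N. Pads are 20 mm wide; open, the fingers measure 115 mm over their backs; the gripper's body (75 mm by 178 mm) begins 61 mm behind the grasp point.
Start: joints at [-66.675, 5.22, 70.514, -0, 104.267, -3.249], TCP at [0.268, -0.537, 0.223] pointing down, gripper open.
Joint ranges: [-164.24, 164.24], [-49.07, 125.15], [9.68, 141.18], [-86.29, 266.29], [3.28, 154.24], [-151.56, 151.56]. Speed limits (degrees/s): [147.25, 147.25, 172.46, 180, 180, 180].

INTERFACE

Orientations are given as a 3x3 rotation matrix whose columns are the frame's x, y, z axes.
In Python, from rig import env gives the robot as it stands. The module is installed in compiled form; this text tells all that it offers.
- The arm moves only by the shell command python3 -m inch 'ROWS' [FORCE]. ROWS is text: rows parted by semicolons, each of 7 numbers parted by spaces: the shift along the tool's x, y, z in units of 1 m (1.0 is 1 m), then the turn, a rotation vector about the tool's x, y, z in units of 0.5 rad (1.0 is 0.5 rad), then the opening, from 0 (shut) to 1 (fully open). A call has 1 to 8 rows; each row is the pose to reach, as a shift and turn from the pose commanded when the call began, along the tool's axes at that moment; what a row does not reach only later rows make up. A row lasts 1/12 s, in which the tool goes at most 41.7 mm and 7.16 degrees, less where a joint would pass 70% of its speed; a pose out of reach is approached as far as the arm can. A call with a number of a shift or a turn outside -1 to 1 is refused whole. A call with a gripper value outside its range is refused whole. The fingers move at their own pace and stop on an object; FORCE is the grip in N (left out, the last holds). Time passes only in rows, so rows that repeat a pose let the fingers close. It gives the time, the measured TCP pose, the force, the opening and the grip force at its end, in the units of the state.
- env.sense(): the state, without advancing time (a new reading comes with each control period).
- env.grab_frame(name): name is "scene" or "top" or "wrist"; returns a dict with "frame" (480x640x3 uint8, blue, green, red), "z_map" (480x640 float32, m along the optical axis (not along the pixel's ray), 0 where there is no reading), "K" (3x3 intrinsics, pixels), "R" (3x3) and "t" (3): a world point X has camera coordinates R X + t. Camera axes: x right, y down, z forward; pixel columns grow to the right and rows downward; lengths in m; the calibration is good to about 2 mm. A picture is of the moment at which its call begins.
- env.close_job(): hands the job in; it is judged then, once.
Trained networks look in the newest picture that a camera, given by its name, has taken for a name from the list of things; names that differ only in an ending like _2 or _b are one class to them, and where a whole thing is asked for, a point or a joint stands for the part that bears it (a point fixed in the world has none). Each returns a list of dicts, best first, with "conf" (0 to 1); they miss things now and then, are a little off and sometimes report something else, mostly with a low value. They report only what shows in the picture. A call takes as long as a camera call.
- env.find_in(camera, label): "position" ([column, row] as shares, 0 to 1, of the picture: columns of its width, rows of its height, amid what is visible of it).
The state is a dict: "t": time; "joint_pos": joint angles; "dq": joint speeds; "tau": joint torques, N m; "tcp_pos": TCP position; "tool_rot": TCP orientation; "contact_force": force on the tool from outside, world axes, zero at the start; "moment": the same for the moment, N m; "finger_gap": finger opening in m; "gripper_force": force on a finger pad.
Only numpy, scipy, OpenCV 4.12 (cv2) and the standard library are available. Lean on these libraries where they do the work, as an engineer would, in place of code of your own. Each camera call takes 0.05 s, during which the arm holds its last target. There are 200 camera calls.

TASK

Clear the cork sanding block out of the green clamp and lay it flat in the middle of the blue mat; then lay every carved stave in the middle of the clamp's bed, flat, carved block up, crosswise and side by side starting against the fixed fence, lay the aluminium straightedge flush along the edge of the last stave, on the side of the moving jaw, and let go. Then pump the red lever with full strokes (right down, then let it spring right up, at least three times) until the jaw has squeezed the whole row tight against the fence, and leave the lever up. Move the jaw only with the lever, and do not disturb the glue bottle, brass figure or mallet.

Things in the scene. Friction and masses are not known exactly. Their poses are not given: they have to be found in the camera images.
- press: green clamp fixed to the table. Base plate 460 (x) by 130 (y) by 20 mm; its top is the bed. Origin: centre of the base's underside. +x: the way the jaw travels, to the fence face at x = +200 mm. Jaw face at x = 0 when joint jaw is 0. Two cheeks from x = -180 to -20 mm, 84 mm over all, 140 mm high, carry the lever. Staves lie with their y along the clamp's y, in a row from the fence back to the jaw.
- fence: fixed fence at the end of the bed: bar 28 mm thick, 130 mm wide, 30 mm above the bed. Origin: foot of the middle of the face that the staves lie against, on the bed (20 mm above the table); axes as the clamp's, that face looks to -x
- jaw (a joint): travel of the steel jaw towards the fence, m: starts at 0 to 0.008, at most 0.135. Ratchet: a full lever stroke drives it on 18 mm (the first 7 to 31); strokes under three quarters may not catch the next tooth. It stays where driven (14 N friction) and cannot be drawn back. When it meets a tight row the lever stops part-way.
- jaw_face (a point): middle of the jaw's front face (120 mm wide, 24 mm high), 33 mm above the table; axes as the clamp's, moves with the jaw
- pump (a joint): angle of the red lever, rad: 0 at rest (handle 0.40 rad above level, its end about 210 mm above the table), 0.56 right down (0.16 rad below level). A spring lifts it when let go. It needs about 5 to 15 N down at the pad; a full stroke goes past 0.48 and back under 0.07.
- pump_pad (a point): middle of the upper face of the red pad (75 mm along the lever, 44 mm wide) at the lever's end, 170 mm from the pivot; press it down with shut fingers. Moves with the lever on an arc about pump_pivot in the clamp's x-z plane
- pump_pivot (a point): the lever's pivot: clamp x = -100 mm, 120 mm above the table; its axis lies along the clamp's y, and the lever reaches from it towards the clamp's -x
- stave_1: pale wooden stave: flat bar 30 mm wide (its x), 120 mm long (y), 22 mm thick, with a raised carved block 20 mm (x) by 40 mm (y) and 30 mm high on the middle of its top (52 mm over all); best gripped by the block across its 40 mm length. 0.1 kg. Origin: centre of the underside; z up. May be absent.
- stave_2: pale wooden stave: flat bar 30 mm wide (its x), 120 mm long (y), 22 mm thick, with a raised carved block 20 mm (x) by 40 mm (y) and 30 mm high on the middle of its top (52 mm over all); best gripped by the block across its 40 mm length. 0.1 kg. Origin: centre of the underside; z up. May be absent.
- stave_3: pale wooden stave: flat bar 30 mm wide (its x), 120 mm long (y), 22 mm thick, with a raised carved block 20 mm (x) by 40 mm (y) and 30 mm high on the middle of its top (52 mm over all); best gripped by the block across its 40 mm length. 0.1 kg. Origin: centre of the underside; z up. May be absent.
- stave_4: pale wooden stave: flat bar 30 mm wide (its x), 120 mm long (y), 22 mm thick, with a raised carved block 20 mm (x) by 40 mm (y) and 30 mm high on the middle of its top (52 mm over all); best gripped by the block across its 40 mm length. 0.1 kg. Origin: centre of the underside; z up. May be absent.
- straightedge: aluminium straightedge bar 24 mm wide (x), 140 mm long (y), 22 mm thick, with a blue grip block 18 mm (x) by 40 mm (y) and 30 mm high on the middle of its top (52 mm over all); gripped by the block across its 40 mm length. About 0.22 kg. Origin: centre of the underside; z up
- sanding_block: cork sanding block, 45 mm wide (x), 90 mm long (y), 40 mm high, left lying in the clamp's bed; 0.08 kg. Origin: centre of the underside; z up
- mat: blue mat fixed to the table, 120 by 120 mm, 4 mm thick, where the sanding block belongs, flat and wholly or nearly in its middle. Origin: centre of the underside
- glue_bottle: white glue bottle, 52 mm across, 130 mm tall, bystander; origin: centre of the underside
- brass_figure: brass figure, 60 mm across, 118 mm tall, bystander; origin: centre of the underside
- mallet: wooden mallet lying down, about 200 mm long, bystander; origin: on the table below where the handle meets the head

How it is judged (in metres and radians):
On the way, in this order (a step that is already met when the one before it is completed fails the run):
1. the sanding block lies flat on the mat, let go (x of sanding_block in the frame of mat between -0.04 and 0.04 m and y of sanding_block in the frame of mat between -0.04 and 0.04 m and z of sanding_block in the frame of mat below 0.008 m and angle between sanding_block's own z axis and vertical below 0.1 rad and linear speed of sanding_block below 0.02 m/s and contact force between the fingers and anything else below 0.2 N), for 0.2 s.
2. every stave lies in the clamp, the row starting at the fence, and the straightedge lies flush along the edge of the last stave, all let go (x of stave_1 in the frame of press between 0.02 and 0.19 m and y of stave_1 in the frame of press between -0.03 and 0.03 m and z of each of stave_1, stave_2, stave_3, stave_4, straightedge in the frame of press below 0.024 m and angle between each of stave_1, stave_2, stave_3, stave_4, straightedge's own z axis and vertical below 0.06 rad and angle between the y axis of each of stave_1, stave_2, stave_3, stave_4, straightedge and the y axis of press, either way round below 0.06 rad and x of stave_2 in the frame of press between 0.02 and 0.19 m and y of stave_2 in the frame of press between -0.03 and 0.03 m and x of stave_3 in the frame of press between 0.02 and 0.19 m and y of stave_3 in the frame of press between -0.03 and 0.03 m and x of stave_4 in the frame of press between 0.02 and 0.19 m and y of stave_4 in the frame of press between -0.03 and 0.03 m and x of straightedge in the frame of press between 0.02 and 0.19 m and y of straightedge in the frame of press between -0.03 and 0.03 m and x of any of stave_1, stave_2, stave_3, stave_4 in the frame of press above 0.181 m and ((x of straightedge in the frame of stave_1 between 0.024 and 0.0305 m and angle between the y axis of straightedge and the y axis of stave_1, either way round below 0.045 rad) or (x of straightedge in the frame of stave_1 between -0.0305 and -0.024 m and angle between the y axis of straightedge and the y axis of stave_1, either way round below 0.045 rad) or (x of straightedge in the frame of stave_2 between 0.024 and 0.0305 m and angle between the y axis of straightedge and the y axis of stave_2, either way round below 0.045 rad) or (x of straightedge in the frame of stave_2 between -0.0305 and -0.024 m and angle between the y axis of straightedge and the y axis of stave_2, either way round below 0.045 rad) or (x of straightedge in the frame of stave_3 between 0.024 and 0.0305 m and angle between the y axis of straightedge and the y axis of stave_3, either way round below 0.045 rad) or (x of straightedge in the frame of stave_3 between -0.0305 and -0.024 m and angle between the y axis of straightedge and the y axis of stave_3, either way round below 0.045 rad) or (x of straightedge in the frame of stave_4 between 0.024 and 0.0305 m and angle between the y axis of straightedge and the y axis of stave_4, either way round below 0.045 rad) or (x of straightedge in the frame of stave_4 between -0.0305 and -0.024 m and angle between the y axis of straightedge and the y axis of stave_4, either way round below 0.045 rad)) and contact force between the fingers and anything else below 0.2 N and value of joint jaw below 0.03 m), for 0.3 s.
3. lever pumped right down, once (value of joint pump above 0.48 rad).
4. lever let right up (value of joint pump below 0.07 rad).
5. lever pumped right down, twice (value of joint pump above 0.48 rad).
6. lever let right up again (value of joint pump below 0.07 rad).
7. the jaw, driven on by the lever, squeezes the row against the fence (x of straightedge in the frame of jaw_face below 0.0145 m and (contact force between fence and stave_1 above 4 N or contact force between fence and stave_2 above 4 N or contact force between fence and stave_3 above 4 N or contact force between fence and stave_4 above 4 N) and contact force between the fingers and straightedge below 1 N and contact force between the fingers and stave_1 below 1 N and contact force between the fingers and stave_2 below 1 N and contact force between the fingers and stave_3 below 1 N and contact force between the fingers and stave_4 below 1 N), for 0.05 s.
At the end, for the whole second after the job is handed in: Block flat on the mat, its middle within 40 mm of the mat's; staves and straightedge flat and crosswise (3.4 deg) on the bed, within 30 mm of its middle line; row begins at the fence (4 mm); straightedge flush (3.5 mm, 2.6 deg) to a stave, jaw against it (2.5 mm); lever up (0.07 rad); all at rest (x of stave_1 in the frame of press between 0.02 and 0.19 m and y of stave_1 in the frame of press between -0.03 and 0.03 m and z of each of stave_1, stave_2, stave_3, stave_4, straightedge in the frame of press below 0.024 m and angle between each of stave_1, stave_2, stave_3, stave_4, straightedge's own z axis and vertical below 0.06 rad and angle between the y axis of each of stave_1, stave_2, stave_3, stave_4, straightedge and the y axis of press, either way round below 0.06 rad and x of stave_2 in the frame of press between 0.02 and 0.19 m and y of stave_2 in the frame of press between -0.03 and 0.03 m and x of stave_3 in the frame of press between 0.02 and 0.19 m and y of stave_3 in the frame of press between -0.03 and 0.03 m and x of stave_4 in the frame of press between 0.02 and 0.19 m and y of stave_4 in the frame of press between -0.03 and 0.03 m and x of straightedge in the frame of press between 0.02 and 0.19 m and y of straightedge in the frame of press between -0.03 and 0.03 m and x of sanding_block in the frame of mat between -0.04 and 0.04 m and y of sanding_block in the frame of mat between -0.04 and 0.04 m and z of sanding_block in the frame of mat below 0.008 m and angle between sanding_block's own z axis and vertical below 0.1 rad and linear speed of each of sanding_block, straightedge, stave_1, stave_2, stave_3, stave_4 below 0.02 m/s and x of any of stave_1, stave_2, stave_3, stave_4 in the frame of press above 0.181 m and ((x of straightedge in the frame of stave_1 between 0.024 and 0.0305 m and angle between the y axis of straightedge and the y axis of stave_1, either way round below 0.045 rad) or (x of straightedge in the frame of stave_1 between -0.0305 and -0.024 m and angle between the y axis of straightedge and the y axis of stave_1, either way round below 0.045 rad) or (x of straightedge in the frame of stave_2 between 0.024 and 0.0305 m and angle between the y axis of straightedge and the y axis of stave_2, either way round below 0.045 rad) or (x of straightedge in the frame of stave_2 between -0.0305 and -0.024 m and angle between the y axis of straightedge and the y axis of stave_2, either way round below 0.045 rad) or (x of straightedge in the frame of stave_3 between 0.024 and 0.0305 m and angle between the y axis of straightedge and the y axis of stave_3, either way round below 0.045 rad) or (x of straightedge in the frame of stave_3 between -0.0305 and -0.024 m and angle between the y axis of straightedge and the y axis of stave_3, either way round below 0.045 rad) or (x of straightedge in the frame of stave_4 between 0.024 and 0.0305 m and angle between the y axis of straightedge and the y axis of stave_4, either way round below 0.045 rad) or (x of straightedge in the frame of stave_4 between -0.0305 and -0.024 m and angle between the y axis of straightedge and the y axis of stave_4, either way round below 0.045 rad)) and x of straightedge in the frame of jaw_face below 0.0145 m and value of joint pump below 0.07 rad); the robot touches nothing.
It fails at once if the glue bottle was disturbed (moved 30 mm or tipped) (distance of glue_bottle from where it was at the start of the episode above 0.03 m or angle between glue_bottle's own z axis and vertical above 0.5 rad).
It fails at once if the brass figure was disturbed (moved 30 mm or tipped) (distance of brass_figure from where it was at the start of the episode above 0.03 m or angle between brass_figure's own z axis and vertical above 0.5 rad).
It fails at once if the mallet was disturbed (moved 30 mm or tipped) (distance of mallet from where it was at the start of the episode above 0.03 m or angle between mallet's own z axis and vertical above 0.5 rad).
It fails at once if the jaw was pushed by hand (more than 8 N) (contact force between the fingers and jaw above 8 N).
Of stave_1, stave_2, stave_3, stave_4 only 2 to 4 are there at a start; the rules pass over those that are not, and their reading is None.
At some moment in a run one of stave_1, stave_2, stave_3, stave_4, straightedge may be knocked a few centimetres aside while the robot is not near it.
Once in a run the grip may slacken for a moment while it holds something.
It also fails if it takes over 210 s, if anything falls off the work surface, if the arm or the gripper's body presses on something with over 40 N, if the wrist force passes 120 N, or if a joint passes its speed limit or range.

## Working session

There is one attempt and no reset: what is moved stays moved. The work goes in short steps, Python scripts to look and compute and a shell command to move; the robot and the scene stay as the last step left them, time stands still between calls to the robot, and variables do not carry over. Pictures are saved under pics/ and viewed, at most 14 in all, crops included, and the job is handed in when it is done.

```bash
mkdir -p pics; ls; cat > h.py <<'E'
import numpy as np, cv2
from rig import env
def grab(n):
    f=env.grab_frame(n); return f
def pt(f,u,v,z=None):
    K,R,t=f["K"],np.array(f["R"]),np.array(f["t"])
    if z is None: z=f["z_map"][int(v),int(u)]
    c=np.linalg.inv(K)@np.array([u,v,1.])*z
    return R.T@(c-t)
def cloud(f):
    K,R,t=f["K"],np.array(f["R"]),np.array(f["t"])
    v,u=np.mgrid[0:480,0:640]; z=f["z_map"]
    c=np.stack([(u-K[0,2])/K[0,0]*z,(v-K[1,2])/K[1,1]*z,z],-1)
    P=(c-t)@R; P[z<=0]=np.nan
    return P
E
python3 - <<'E'
from h import *
for n in ["scene","top","wrist"]:
    f=grab(n); cv2.imwrite(f"pics/{n}0.png",f["frame"]); np.savez(f"{n}0.npz",**f)
    print(n,np.round(-np.array(f["R"]).T@f["t"],3),np.round(np.array(f["R"])[2],2))
    P=cloud(f)
    if n=="wrist": continue
    for l in ["press","fence","jaw_face","pump_pad","stave_1","straightedge","sanding_block","mat","glue_bottle","brass_figure","mallet"]:
        for d in env.find_in(n,l):
            if d["conf"]<.3: continue
            u,v=d["position"][0]*640,d["position"][1]*480
            print(l,round(d["conf"],2),int(u),int(v),np.round(P[int(v),int(u)],3))
s=env.sense(); print(s)
E
```

```text
pics
scene [ 1.489 -0.024  0.976] [-0.73  0.   -0.69]
press 0.84 366 258 [0.635 0.084 0.082]
fence 0.85 266 261 [ 0.621 -0.186  0.054]
jaw_face 0.89 345 257 [0.6   0.03  0.049]
pump_pad 0.85 433 224 [0.608 0.251 0.18 ]
stave_1 0.95 213 237 [ 0.507 -0.354  0.036]
stave_1 0.68 332 226 [ 0.449 -0.005  0.028]
stave_1 0.59 242 244 [ 0.536 -0.265  0.035]
straightedge 0.76 424 221 [0.586 0.232 0.171]
sanding_block 0.81 312 262 [ 0.628 -0.061  0.058]
mat 0.58 466 228 [0.43  0.412 0.003]
glue_bottle 0.81 229 282 [ 0.715 -0.27   0.076]
brass_figure 0.88 291 311 [ 0.8   -0.107  0.068]
mallet 0.97 421 312 [0.794 0.21  0.057]
top [ 0.405 -0.037  1.449] [ 0.15  0.01 -0.99]
fence 0.73 384 253 [ 0.598 -0.182  0.052]
fence 0.35 453 301 [ 0.481 -0.351  0.03 ]
jaw_face 0.7 285 257 [0.591 0.061 0.038]
pump_pad 0.69 195 254 [0.58  0.251 0.185]
pump_pad 0.49 227 189 [0.76  0.205 0.058]
stave_1 0.75 307 320 [0.436 0.007 0.052]
stave_1 0.64 455 301 [ 0.48  -0.352  0.047]
stave_1 0.6 417 285 [ 0.519 -0.26   0.053]
stave_1 0.55 284 258 [0.588 0.063 0.043]
stave_1 0.32 196 253 [0.583 0.25  0.181]
straightedge 
[... 437 characters left out ...]
4,
        1.04268202e+02, -3.24897729e+00]), 'dq': array([ 0.01880829, -0.02032019,  0.01474416,  0.09327041, -0.09497726,
       -0.00416216]), 'tau': array([-1.09743363e-03, -4.46199560e+01, -4.06510198e+01,  6.97645149e-02,
        1.97986403e-02, -2.07921283e-05]), 'tcp_pos': array([ 0.26841733, -0.53659985,  0.22261895]), 'tool_rot': array([[ 8.94346697e-01,  4.47374547e-01, -1.47543131e-05],
       [ 4.47374547e-01, -8.94346696e-01,  5.23937683e-05],
       [ 1.02441672e-05, -5.34588978e-05, -9.99999999e-01]]), 'contact_force': array([-0.2249846 ,  0.41485764, -0.39681415]), 'moment': array([0.01675462, 0.01347181, 0.01126181]), 'gripper_force': 0.0, 'finger_gap': 0.08791634691540312}
```

View pics/top0.png

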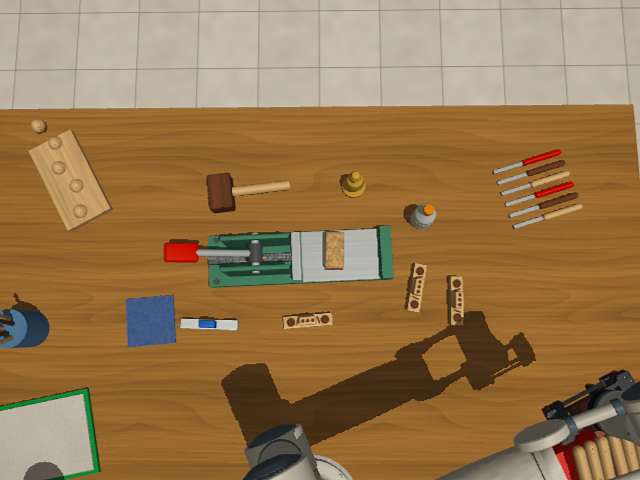

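View pics/scene0.png

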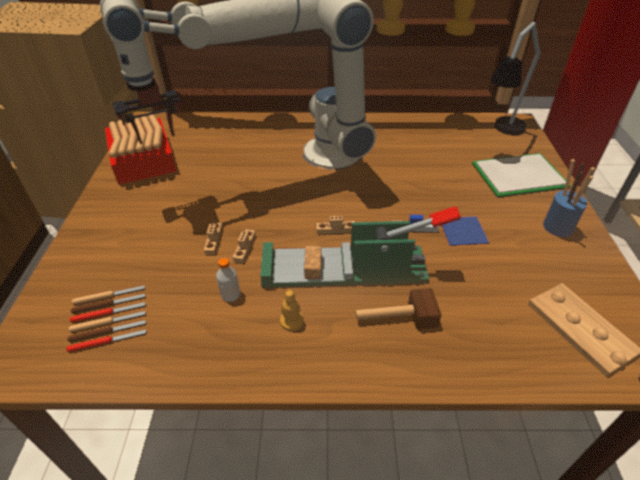

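```bash
python3 - <<'E'
from h import *
f=dict(np.load("top0.npz")); P=cloud(f); g=dict(np.load("scene0.npz")); Q=cloud(g)
x,y,z=P[...,0],P[...,1],P[...,2]
m=(z>0.006)&(x>.2)&(x<.9)&(abs(y)<.6)
n,lab=cv2.connectedComponents(m.astype(np.uint8))
for i in range(1,n):
    k=lab==i
    if k.sum()<60: continue
    for lo,hi in [(.006,.03),(.03,.09),(.1,.25)]:
        kk=k&(z>=lo)&(z<hi)
        if kk.sum()<25: continue
        pts=np.c_[x[kk],y[kk]].astype(np.float32)
        r=cv2.minAreaRect(pts); print(i,kk.sum(),"z",lo,hi,np.round(np.median(z[kk]),3),"ctr",np.round(r[0],3),"sz",np.round(r[1],3),"ang",round(r[2],1))
E
```

```text
88 1478 z 0.006 0.03 0.021 ctr [0.78  0.555] sz [0.212 0.09 ] ang 0.0
88 151 z 0.03 0.09 0.033 ctr [0.758 0.589] sz [0.12  0.045] ang 16.7
280 224 z 0.006 0.03 0.012 ctr [ 0.834 -0.536] sz [0.018 0.135] ang 18.2
499 205 z 0.006 0.03 0.012 ctr [ 0.805 -0.54 ] sz [0.018 0.126] ang 16.0
557 181 z 0.006 0.03 0.016 ctr [ 0.769 -0.109] sz [0.06  0.046] ang 80.5
557 199 z 0.03 0.09 0.074 ctr [ 0.774 -0.11 ] sz [0.047 0.037] ang 77.6
557 97 z 0.1 0.25 0.113 ctr [ 0.778 -0.111] sz [0.025 0.024] ang 2.5
583 112 z 0.006 0.03 0.021 ctr [0.773 0.16 ] sz [0.082 0.207] ang 19.7
583 1430 z 0.03 0.09 0.052 ctr [0.768 0.155] sz [0.092 0.206] ang 8.7
666 145 z 0.006 0.03 0.013 ctr [ 0.778 -0.56 ] sz [0.016 0.087] ang 17.3
825 124 z 0.006 0.03 0.011 ctr [ 0.748 -0.566] sz [0.015 0.076] ang 18.7
989 142 z 0.006 0.03 0.011 ctr [ 0.711 -0.553] sz [0.017 0.106] ang 20.8
1009 36 z 0.006 0.03 0.02 ctr [ 0.7   -0.273] sz [0.039 0.069] ang 87.3
1009 230 z 0.03 0.09 0.079 ctr [ 0.688 -0.278] sz [0.051 0.047] ang 55.2
1009 133 z 0.1 0.25 0.128 ctr [ 0.69  -0.278] sz [0.028 0.026] ang 33.0
1174 84 z 0.006 0.03 0.0
[... 491 characters left out ...]
 0.03 0.09 0.051 ctr [ 0.483 -0.36 ] sz [0.025 0.101] ang 81.8
2403 121 z 0.006 0.03 0.008 ctr [0.437 0.433] sz [0.075 0.03 ] ang 2.6
2526 455 z 0.006 0.03 0.024 ctr [0.433 0.007] sz [0.037 0.12 ] ang 4.9
2526 147 z 0.03 0.09 0.052 ctr [ 0.434 -0.   ] sz [0.026 0.101] ang 7.6
2615 429 z 0.006 0.03 0.023 ctr [0.427 0.254] sz [0.147 0.03 ] ang 88.9
2615 141 z 0.03 0.09 0.052 ctr [0.428 0.23 ] sz [0.019 0.079] ang 0.3
2677 83 z 0.006 0.03 0.007 ctr [0.408 0.389] sz [0.026 0.05 ] ang 45.8
3572 40 z 0.1 0.25 0.236 ctr [ 0.27  -0.536] sz [0.02  0.105] ang 26.5
3860 772 z 0.006 0.03 0.016 ctr [0.233 0.57 ] sz [0.075 0.067] ang 8.6
4411 219 z 0.1 0.25 0.181 ctr [0.205 0.048] sz [0.01  0.064] ang 0.9
```

The top view shows three staves: centred at (307,320), (417,285) and (455,300). The straightedge is at (209,324), the mat at (150,321), and the block sits in the bed at (334,250). The scene view agrees, with no fourth stave. I'm going above the block.

```bash
cat > go.py <<'E'
# usage: go.py x y z yaw_deg  -> row numbers (yaw = world heading of tool x, tool down)
import sys
from h import *
from scipy.spatial.transform import Rotation as Ro
s=env.sense(); R=np.array(s["tool_rot"]); p=np.array(s["tcp_pos"])
a=[float(v) for v in sys.argv[1:]]
c,q=np.cos(np.radians(a[3])),np.sin(np.radians(a[3]))
T=np.array([[c,q,0],[q,-c,0],[0,0,-1]])
d=R.T@(np.array(a[:3])-p); r=Ro.from_matrix(R.T@T).as_rotvec()/.5
print("t",round(s["t"],1),"p",np.round(p,4),"yaw",np.round(np.degrees(np.arctan2(R[1,0],R[0,0])),1),"gap",round(s["finger_gap"],4),"F",np.round(s["contact_force"],1),"j6",round(s["joint_pos"][5],0))
print("row %.4f %.4f %.4f %.3f %.3f %.3f  len %.3f"%(*d,*r,np.linalg.norm(d)))
E
python3 -m inch '0.02 0 -0.1 0 0 0.2 1; 0.05 -0.03 -0.11 0 0 0.45 1; 0.08 -0.05 -0.11 0 0 0.68 1; 0.11 -0.07 -0.11 0 0 0.83 1; 0.15 -0.09 -0.11 0 0 0.83 1; 0.19 -0.11 -0.11 0 0 0.83 1; 0.22 -0.13 -0.11 0 0 0.83 1; 0.26 -0.14 -0.11 0 0 0.83 1'
python3 go.py .58 -.06 .33 2.8
```

```text
t: 1.92
tcp_pos: [0.4239, -0.3086, 0.3338]
tool_rot: [[0.999, 0.048, 0.001], [0.048, -0.999, -0.001], [0.001, 0.001, -1.0]]
contact_force: [0.3, -1.3, 0.5]
finger_gap: 0.0874
gripper_force: 0.0
t 1.9 p [ 0.4239 -0.3086  0.3338] yaw 2.8 gap 0.0874 F [ 0.3 -1.3  0.5] j6 47.0
row 0.1679 -0.2408 0.0037 0.003 -0.003 -0.001  len 0.294
```

```bash
python3 -m inch '0.021 -0.03 0 0 0 0 1; 0.042 -0.06 0 0 0 0 1; 0.063 -0.09 0 0 0 0 1; 0.084 -0.12 0 0 0 0 1; 0.105 -0.15 0 0 0 0 1; 0.13 -0.18 0 0 0 0 1; 0.15 -0.21 0 0 0 0 1; 0.168 -0.24 0 0 0 0 1' >/dev/null
python3 -m inch '0 0 0 0 0 0 1;0 0 0 0 0 0 1;0 0 0 0 0 0 1'
cat > look.py <<'E'
import sys
from h import *
# save wrist view, cluster by height bands; usage look.py tag zlo zhi ...
tag=sys.argv[1]
f=grab("wrist"); cv2.imwrite(f"pics/{tag}.png",f["frame"]); np.savez(f"{tag}.npz",**f)
P=cloud(f); x,y,z=[P[...,i] for i in range(3)]
b=[float(v) for v in sys.argv[2:]]
for lo,hi in zip(b[::2],b[1::2]):
    m=(z>lo)&(z<hi)&(x>.2)
    m=cv2.morphologyEx(m.astype(np.uint8),cv2.MORPH_OPEN,np.ones((3,3)))
    n,lab=cv2.connectedComponents(m)
    for i in range(1,n):
        k=lab==i
        if k.sum()<250: continue
        r=cv2.minAreaRect(np.c_[x[k],y[k]].astype(np.float32)*1000)
        vv,uu=np.nonzero(k)
        print((lo,hi),k.sum(),"z",np.round(np.median(z[k]),4),"c",np.round(r[0],1),"sz",np.round(r[1],1),"ang",round(r[2],1),"px",int(uu.mean()),int(vv.mean()),"uv",uu.min(),uu.max(),vv.min(),vv.max())
E
python3 look.py w1 .015 .028 .044 .056 .056 .07 .03 .044
```

```text
t: 2.83
tcp_pos: [0.5796, -0.063, 0.3325]
tool_rot: [[0.999, 0.049, -0.0], [0.049, -0.999, -0.0], [-0.0, 0.0, -1.0]]
contact_force: [-0.5, 0.3, 0.0]
finger_gap: 0.0878
gripper_force: 0.0
(0.015, 0.028) 397 z 0.0184 c [ 767.6 -104. ] sz [52.2 25.1] ang 68.3 px 365 60 uv 350 388 40 71
(0.015, 0.028) 14211 z 0.0211 c [595.3  42.4] sz [130.2 430. ] ang 2.3 px 302 182 uv 84 410 141 238
(0.015, 0.028) 960 z 0.0206 c [611.4 109.5] sz [ 18.7 112. ] ang 2.9 px 202 177 uv 157 240 170 184
(0.015, 0.028) 541 z 0.0206 c [605.1 224.6] sz [14.7 66.2] ang 2.8 px 111 177 uv 89 137 172 183
(0.015, 0.028) 1006 z 0.0205 c [571.7 102.9] sz [ 18.6 101.9] ang 2.5 px 204 206 uv 168 241 200 214
(0.015, 0.028) 343 z 0.0206 c [558.1 229.3] sz [16.6 57.3] ang 16.2 px 110 213 uv 95 133 208 222
(0.015, 0.028) 1303 z 0.0226 c [ 518.8 -262.1] sz [ 31.1 118.9] ang 79.2 px 463 250 uv 443 487 214 296
(0.015, 0.028) 928 z 0.0223 c [ 501.3 -359.5] sz [31.2 89.9] ang 87.8 px 528 262 uv 511 546 240 298
(0.015, 0.028) 915 z 0.0222 c [431.2 251.9] sz [140.4  24.5] ang 86.9 px 109 294 uv 57 155 286 309
(0.015, 0.028) 1143 z 
[... 443 characters left out ...]
 px 471 261 uv 460 483 247 277
(0.044, 0.056) 384 z 0.0517 c [ 489.9 -358.9] sz [33.1 20.7] ang 1.0 px 538 285 uv 528 548 274 296
(0.044, 0.056) 417 z 0.0521 c [438.2   8.2] sz [20. 40.] ang 5.4 px 269 308 uv 255 284 301 316
(0.056, 0.07) 413 z 0.057 c [755.6 240.1] sz [19.5 56.8] ang 57.3 px 69 43 uv 61 80 22 71
(0.056, 0.07) 2568 z 0.0603 c [608.4 -58.3] sz [44.9 90. ] ang 88.6 px 323 186 uv 304 343 150 223
(0.03, 0.044) 3102 z 0.0389 c [760.  128.7] sz [152.1  88.1] ang 89.4 px 167 42 uv 105 237 6 87
(0.03, 0.044) 279 z 0.0379 c [592.3 123.7] sz [18.6 35.1] ang 3.0 px 183 191 uv 170 196 185 199
(0.03, 0.044) 477 z 0.0376 c [594.4  67. ] sz [19.9 39.4] ang 2.4 px 226 192 uv 211 241 185 200
```

View pics/w1.png

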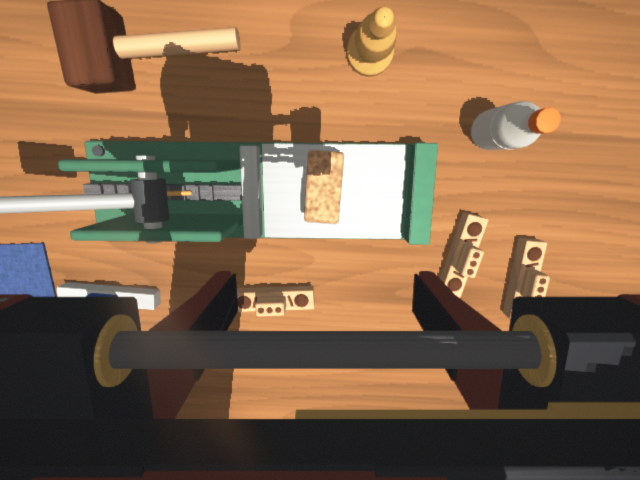

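```bash
python3 -m inch '0.029 -0.0033 0.04 0 0 0.147 1;0.029 -0.0033 0.08 0 0 0.147 1;0.029 -0.0033 0.12 0 0 0.147 1;0.029 -0.0033 0.16 0 0 0.147 1;0.029 -0.0033 0.2 0 0 0.147 1;0.029 -0.0033 0.22 0 0 0.147 1;0.029 -0.0033 0.22 0 0 0.147 1' 25 >/dev/null
python3 go.py .6084 -.0583 .030 -1.4
python3 - <<'E'
from h import *
f=dict(np.load("w1.npz"));t=dict(np.load("top0.npz"))
for f in (f,t):
    P=cloud(f); h=cv2.cvtColor(f["frame"],cv2.COLOR_BGR2HSV)
    m=(h[...,0]>105)&(h[...,0]<125)&(h[...,1]>110)&(P[...,2]<.012)&(P[...,1]>.3)&(P[...,1]<.5)&(P[...,0]>.3)
    print(m.sum(),cv2.minAreaRect(P[m][:,:2].astype(np.float32)*1000), np.median(P[m][:,2]))
E
```

```text
t 3.5 p [ 0.6047 -0.0593  0.1056] yaw -1.6 gap 0.0879 F [-1.   0.2 -0. ] j6 83.0
row 0.0045 -0.0010 0.0756 -0.002 0.022 -0.005  len 0.076
2425 ((460.62738037109375, 383.1432800292969), (80.67950439453125, 81.91646575927734), 3.29618239402771) 0.0046289144015838795
2189 ((437.6807556152344, 400.7277526855469), (117.44677734375, 121.85797119140625), 4.67025089263916) 0.004759058621243093
```

```bash
python3 -m inch '0 0 0 0 0 0 1;0 0 0.03 0 0 0 1;0 0 0.055 0 0 0 1;0 0 0.07 0 0 0 1;0 0 0.07 0 0 0 1;0 0 0.07 0 0 0 1'; python3 go.py .6084 -.0583 .030 -1.4
```

```text
t: 3.97
tcp_pos: [0.6095, -0.0587, 0.0451]
tool_rot: [[1.0, -0.025, 0.003], [-0.025, -1.0, -0.001], [0.003, 0.0, -1.0]]
contact_force: [-0.6, 0.3, -0.1]
finger_gap: 0.0879
gripper_force: 0.0
t 4.0 p [ 0.6095 -0.0587  0.0451] yaw -1.5 gap 0.0879 F [-0.6  0.3 -0.1] j6 83.0
row -0.0012 -0.0004 0.0151 0.001 -0.006 -0.002  len 0.015
```

Next: lower, grip, lift.

```bash
python3 -m inch '0 0 0.008 0 0 0 1;0 0 0.014 0 0 0 1;0 0 0.014 0 0 0 1;0 0 0.014 0 0 0 0;0 0 0.014 0 0 0 0;0 0 0.014 0 0 0 0;0 0 0.014 0 0 0 0;0 0 0.014 0 0 0 0' 25
python3 -m inch '0 0 0 0 0 0 0;0 0 0 0 0 0 0;0 0 -0.02 0 0 0 0;0 0 -0.05 0 0 0 0;0 0 -0.09 0 0 0 0;0 0 -0.13 0 0 0 0;0 0 -0.17 0 0 0 0;0 0 -0.21 0 0 0 0'
python3 -m inch '0 0 -0.04 0 0 0 0;0 0 -0.08 0 0 0 0;0 0 -0.08 0 0 0 0;0 0 -0.08 0 0 0 0' ; python3 go.py .437 .400 .33 2
```

```text
t: 4.63
tcp_pos: [0.6087, -0.058, 0.0288]
tool_rot: [[1.0, -0.025, 0.0], [-0.025, -1.0, -0.0], [0.0, 0.0, -1.0]]
contact_force: [-0.8, 0.3, -0.4]
finger_gap: 0.0578
gripper_force: 0.0
t: 5.3
tcp_pos: [0.6081, -0.0579, 0.2402]
tool_rot: [[1.0, -0.025, -0.0], [-0.025, -1.0, 0.0], [-0.0, -0.0, -1.0]]
contact_force: [1.2, -0.0, -0.7]
finger_gap: 0.045
gripper_force: 25.0
t: 5.63
tcp_pos: [0.6093, -0.0581, 0.3222]
tool_rot: [[1.0, -0.025, 0.007], [-0.025, -1.0, -0.001], [0.007, 0.001, -1.0]]
contact_force: [0.3, -0.0, -1.3]
finger_gap: 0.0447
gripper_force: 25.0
t 5.6 p [ 0.6093 -0.0581  0.3222] yaw -1.4 gap 0.0447 F [ 0.3 -0.  -1.3] j6 83.0
row -0.1835 -0.4537 -0.0093 0.002 -0.013 -0.119  len 0.489
```

```bash
python3 -m inch '-0.015 -0.036 0 0 0 0 0;-0.029 -0.072 0 0 0 0 0;-0.044 -0.108 0 0 0 0 0;-0.058 -0.144 0 0 0 0 0;-0.073 -0.18 0 0 0 0 0;-0.087 -0.216 0 0 0 0 0;-0.102 -0.252 0 0 0 0 0;-0.116 -0.288 0 0 0 0 0' >/dev/null
python3 -m inch '-0.015 -0.036 0 0 0 0 0;-0.029 -0.072 0 0 0 0 0;-0.044 -0.108 0 0 0 0 0;-0.067 -0.166 0 0 0 0 0;-0.067 -0.166 0.03 0 0 0 0;-0.067 -0.166 0.06 0 0 0 0;-0.067 -0.166 0.06 0 0 0 0;-0.067 -0.166 0.06 0 0 0 0'
python3 go.py .437 .400 .015 -1.4
python3 look.py w2 .003 .007 .015 .027 .044 .056
```

```text
t: 6.97
tcp_pos: [0.4356, 0.3995, 0.2542]
tool_rot: [[1.0, -0.024, -0.006], [-0.024, -1.0, -0.006], [-0.006, 0.006, -1.0]]
contact_force: [-0.4, 0.3, -1.4]
finger_gap: 0.0445
gripper_force: 25.0
t 7.0 p [0.4356 0.3995 0.2542] yaw -1.4 gap 0.0445 F [-0.4  0.3 -1.4] j6 131.0
row 0.0029 -0.0019 0.2392 0.012 0.013 0.000  len 0.239
(0.003, 0.007) 4116 z 0.0045 c [471.7 404.9] sz [ 54.6 119.9] ang 4.7 px 320 179 uv 266 371 153 210
(0.015, 0.027) 7832 z 0.0203 c [589.8 157.3] sz [128.5 202.7] ang 2.3 px 521 97 uv 453 639 0 133
(0.015, 0.027) 418 z 0.0204 c [614.  139.4] sz [16.9 30.3] ang 0.6 px 574 36 uv 559 589 27 46
(0.015, 0.027) 277 z 0.0203 c [611.6  92.1] sz [ 8.8 43.3] ang 2.4 px 622 38 uv 598 639 33 44
(0.015, 0.027) 788 z 0.0225 c [433.9  53. ] sz [30.6 33.2] ang 6.6 px 623 208 uv 608 639 195 222
(0.015, 0.027) 444 z 0.0209 c [428.4 670.4] sz [81.1 27. ] ang 14.8 px 95 224 uv 67 107 196 261
(0.015, 0.027) 1832 z 0.0223 c [430.2 252.4] sz [140.1  24. ] ang 87.8 px 449 215 uv 391 513 205 227
(0.015, 0.027) 262 z 0.0166 c [213.2 751.4] sz [24.1 26.6] ang 87.4 px 63 387 uv 54 72 379 395
(0.044, 0.056) 562 z 0.0502 c [429.1 670.3] sz [81.5 27.3] ang 15.8 px 77 228 uv 45 92 199 268
(0.044, 0.056) 647 z 0.052 c [430.3 252.5] sz [40.2 17.8] ang 87.8 px 460 220 uv 442 480 212 229
```

View pics/w2.png

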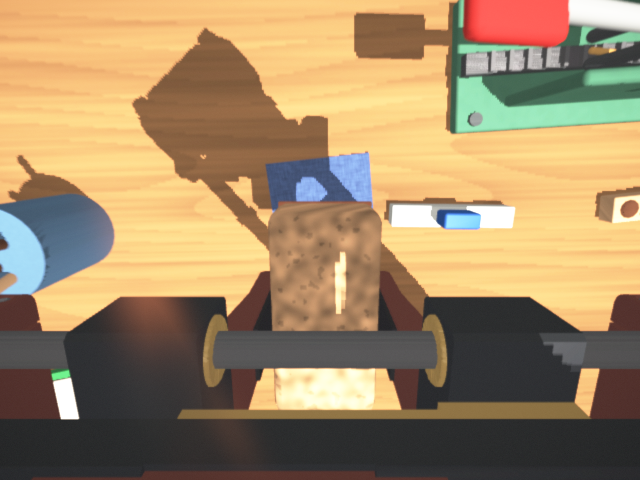

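```bash
python3 -m inch '0.003 -0.002 0.04 0 0 0 0;0.004 -0.002 0.08 0 0 0 0;0.004 -0.002 0.12 0 0 0 0;0.004 -0.002 0.16 0 0 0 0;0.004 -0.002 0.19 0 0 0 0;0.004 -0.002 0.215 0 0 0 0;0.004 -0.002 0.22 0 0 0 0;0.004 -0.002 0.22 0 0 0 0' >/dev/null
python3 -m inch '0 0 0 0 0 0 0;0 0 0 0 0 0 0'; python3 go.py .439 .402 .0135 -1.4
```

```text
t: 7.85
tcp_pos: [0.4428, 0.4033, 0.0424]
tool_rot: [[1.0, -0.025, 0.004], [-0.025, -1.0, 0.004], [0.004, -0.004, -1.0]]
contact_force: [-0.6, -0.1, -0.4]
finger_gap: 0.0452
gripper_force: 25.0
t 7.8 p [0.4428 0.4033 0.0424] yaw -1.5 gap 0.0452 F [-0.6 -0.1 -0.4] j6 131.0
row -0.0039 0.0015 0.0289 -0.007 -0.009 -0.002  len 0.029
```

```bash
python3 -m inch '0 0 0.012 0 0 0 0;0 0 0.02 0 0 0 0;0 0 0.025 0 0 0 0;0 0 0.027 0 0 0 0;0 0 0.028 0 0 0 0;0 0 0.0285 0 0 0 0;0 0 0.0285 0 0 0 0;0 0 0.0285 0 0 0 0'
python3 -m inch '0 0 0 0 0 0 0.7;0 0 0 0 0 0 0.9;0 0 0 0 0 0 0.95;0 0 0 0 0 0 0.95;0 0 0 0 0 0 0.95;0 0 -0.02 0 0 0 0.95;0 0 -0.05 0 0 0 0.95;0 0 -0.09 0 0 0 0.95'
python3 -m inch '0 0 -0.04 0 0 0 0.95;0 0 -0.08 0 0 0 0.95;0 0 -0.12 0 0 0 0.95;0 0 -0.16 0 0 0 0.95;0 0 -0.2 0 0 0 0.95;0 0 -0.2 0 0 0 0.95;0 0 -0.2 0 0 0 0.95' >/dev/null
python3 look.py w3 .03 .06
python3 - <<'E'
from h import *
f=dict(np.load("w3.npz"));P=cloud(f)
E
python3 go.py .46 -.05 .33 92.3
```

```text
t: 8.52
tcp_pos: [0.4407, 0.4022, 0.0122]
tool_rot: [[1.0, -0.025, 0.0], [-0.025, -1.0, -0.0], [0.0, 0.0, -1.0]]
contact_force: [-4.1, -5.8, 12.7]
finger_gap: 0.045
gripper_force: 25.0
t: 9.18
tcp_pos: [0.4392, 0.4009, 0.097]
tool_rot: [[1.0, -0.025, -0.006], [-0.025, -1.0, -0.005], [-0.006, 0.005, -1.0]]
contact_force: [0.1, 0.4, 0.2]
finger_gap: 0.0832
gripper_force: 0.0
(0.03, 0.06) 2120 z 0.0379 c [588.4 172.2] sz [ 23.8 167.3] ang 2.4 px 517 80 uv 451 602 65 94
(0.03, 0.06) 2629 z 0.0443 c [440.8 403.8] sz [45.  89.7] ang 88.4 px 325 212 uv 308 344 177 249
(0.03, 0.06) 963 z 0.0458 c [427.6 676. ] sz [88.6 39.6] ang 15.8 px 114 226 uv 82 130 200 265
(0.03, 0.06) 259 z 0.0407 c [438.7  25.6] sz [11.6 22.6] ang 67.2 px 632 209 uv 624 639 201 219
(0.03, 0.06) 606 z 0.0517 c [430.3 253. ] sz [39.6 18. ] ang 88.8 px 448 219 uv 430 467 212 228
t 9.8 p [0.4412 0.4025 0.3004] yaw -1.4 gap 0.0835 F [-0.5  0.  -0.1] j6 131.0
row 0.0300 0.4519 -0.0300 0.000 -0.003 -3.271  len 0.454
```

View pics/w3.png

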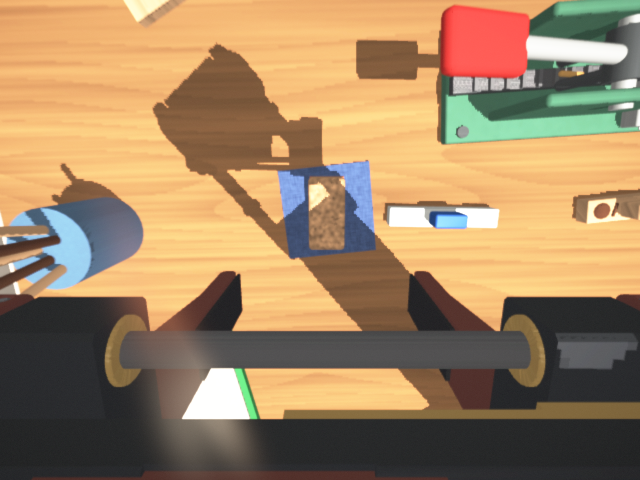

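The block lies flat in the middle of the mat: block at (326,212), mat spanning (280–375, 162–256). Now the nearest stave.

```bash
python3 -m inch '0 0.04 0 0 0 -0.237 0.95;-0.01 0.08 0 0 0 -0.237 0.95;-0.02 0.12 0 0 0 -0.237 0.95;-0.03 0.16 0 0 0 -0.237 0.95;-0.04 0.2 0 0 0 -0.237 0.95;-0.05 0.24 0 0 0 -0.237 0.95;-0.06 0.28 0 0 0 -0.237 0.95;-0.06 0.31 0 0 0 -0.237 0.95' >/dev/null
python3 -m inch '0 0.04 0 0 0 0 0.95;0 0.08 0 0 0 0 0.95;0 0.08 0.02 0 0 0 0.95;0 0.08 0.02 0 0 0 0.95;0 0.08 0.02 0 0 0 0.95' >/dev/null
python3 look.py w4 .015 .028 .044 .058;python3 go.py .438 .008 .027 5.4
```

```text
(0.015, 0.028) 21138 z 0.0211 c [563.3  37.9] sz [ 86.2 438.5] ang 5.0 px 368 45 uv 118 525 0 88
(0.015, 0.028) 2544 z 0.0226 c [ 518.2 -261.6] sz [ 31.8 120.1] ang 79.3 px 577 112 uv 543 616 56 169
(0.015, 0.028) 713 z 0.0214 c [440.3 382.2] sz [ 5.6 89.4] ang 89.2 px 13 129 uv 5 21 90 170
(0.015, 0.028) 1755 z 0.0226 c [429.9 251.9] sz [140.8  24.1] ang 87.8 px 131 150 uv 66 189 133 169
(0.015, 0.028) 1982 z 0.0229 c [437.7   8.1] sz [ 29.9 120. ] ang 5.2 px 335 163 uv 285 387 151 177
(0.015, 0.028) 557 z 0.0214 c [ 455.6 -349.5] sz [60.5 18.2] ang 3.6 px 633 182 uv 622 639 151 203
(0.044, 0.058) 1263 z 0.0456 c [566.1  35.1] sz [61.1 21.2] ang 2.0 px 322 31 uv 312 335 0 66
(0.044, 0.058) 2503 z 0.0502 c [ 577.3 -186.3] sz [75.9 29.4] ang 2.1 px 541 41 uv 520 563 0 83
(0.044, 0.058) 492 z 0.0512 c [550.7 108.4] sz [  3.2 123.2] ang 3.6 px 249 40 uv 189 310 36 46
(0.044, 0.058) 917 z 0.0519 c [ 518.2 -261.5] sz [21.8 40.3] ang 79.3 px 597 111 uv 580 615 91 132
(0.044, 0.058) 673 z 0.0522 c [429.8 251.5] sz [40.3 18.1] ang 87.9 px 113 150 uv 94 133 141 161
(0.044, 0.058) 674 z 0.0524 c [437.3   8. ] sz [19.3 38.4] ang 5.3 px 336 164 uv 319 354 156 174
t 10.9 p [0.3802 0.0148 0.2786] yaw 5.4 gap 0.0832 F [-0.8  0.5  0.6] j6 82.0
row 0.0577 0.0124 0.2514 -0.002 0.007 0.000  len 0.258
```

```bash
python3 -m inch '0.03 0.008 0.03 0 0 0 0.95;0.057 0.012 0.07 0 0 0 0.95;0.057 0.012 0.11 0 0 0 0.95;0.057 0.012 0.15 0 0 0 0.95;0.057 0.012 0.185 0 0 0 0.95;0.057 0.012 0.19 0 0 0 0.95;0.057 0.012 0.19 0 0 0 0.95;0.057 0.012 0.19 0 0 0 0.95'>/dev/null;python3 go.py .4375 .008 .027 5.4
```

```text
t 11.6 p [0.4395 0.0086 0.0924] yaw 5.5 gap 0.0834 F [0.2 0.4 0.8] j6 81.0
row -0.0022 0.0004 0.0654 0.000 -0.004 0.003  len 0.065
```

```bash
python3 -m inch '-0.001 0 0.03 0 0 0 0.95;-0.001 0 0.05 0 0 0 0.95;-0.001 0 0.06 0 0 0 0.95;-0.001 0 0.064 0 0 0 0.95;-0.001 0 0.064 0 0 0 0.95;-0.001 0 0.064 0 0 0 0;-0.001 0 0.064 0 0 0 0;-0.001 0 0.064 0 0 0 0' 30
python3 -m inch '0 0 0 0 0 0 0;0 0 0 0 0 0 0;0 0 0 0 0 0 0;0 0 0 0 0 0 0;0 0 -0.02 0 0 0 0;0 0 -0.05 0 0 0 0;0 0 -0.09 0 0 0 0;0 0 -0.12 0 0 0 0'
python3 -m inch '0 0 -0.03 0 0 -0.2 0;0 0 -0.04 0 0 -0.45 0;0 0 -0.04 0 0 -0.7 0;0 0 -0.04 0 0 -0.95 0;0 0 -0.04 0 0 -0.95 0'; python3 go.py .6035 -.1535 .051 92.25
```

```text
t: 12.28
tcp_pos: [0.4385, 0.0075, 0.0276]
tool_rot: [[0.996, 0.094, 0.002], [0.094, -0.996, -0.0], [0.002, 0.0, -1.0]]
contact_force: [-0.2, -0.1, -0.4]
finger_gap: 0.0665
gripper_force: 0.0
t: 12.95
tcp_pos: [0.4374, 0.0075, 0.1482]
tool_rot: [[0.996, 0.094, 0.0], [0.094, -0.996, -0.0], [0.0, 0.0, -1.0]]
contact_force: [1.0, 0.0, -0.1]
finger_gap: 0.0398
gripper_force: 30.0
t: 13.37
tcp_pos: [0.4376, 0.0075, 0.1861]
tool_rot: [[0.84, 0.542, 0.0], [0.542, -0.84, 0.0], [0.0, -0.0, -1.0]]
contact_force: [-0.2, -0.2, -1.5]
finger_gap: 0.0397
gripper_force: 30.0
t 13.4 p [0.4376 0.0075 0.1861] yaw 32.8 gap 0.0397 F [-0.2 -0.2 -1.5] j6 54.0
row 0.0520 0.2253 0.1351 0.000 -0.000 -2.074  len 0.268
```

```bash
python3 -m inch '0.008 0.035 0 0 0 -0.2 0;0.016 0.07 0 0 0 -0.4 0;0.024 0.105 0 0 0 -0.6 0;0.032 0.14 0 0 0 -0.8 0;0.04 0.175 0 0 0 -1 0;0.048 0.21 0 0 0 -1 0;0.052 0.2253 0 0 0 -1 0;0.052 0.2253 0 0 0 -1 0'>/dev/null
python3 -m inch '0 0 0 0 0 -0.25 0;0 0 0 0 0 -0.5 0;0 0 0 0 0 -0.75 0;0 0 0 0 0 -1 0;0 0 0 0 0 -1 0'>/dev/null
python3 -m inch '0 0 0 0 0 -0.074 0;0 0 0.04 0 0 -0.074 0;0 0 0.08 0 0 -0.074 0;0 0 0.09 0 0 -0.074 0;0 0 0.09 0 0 -0.074 0;0 0 0.09 0 0 -0.074 0'>/dev/null; python3 go.py .6035 -.1535 .049 92.25
```

```text
t 14.9 p [ 0.6025 -0.1539  0.0967] yaw 91.9 gap 0.0398 F [ 0.1  0.8 -0.6] j6 -19.0
row 0.0004 0.0010 0.0477 -0.001 -0.001 -0.013  len 0.048
```

```bash
python3 -m inch '0.0004 0.001 0.02 0 0 -0.013 0;0.0004 0.001 0.035 0 0 -0.013 0;0.0004 0.001 0.043 0 0 -0.013 0;0.0004 0.001 0.047 0 0 -0.013 0;0.0004 0.001 0.048 0 0 -0.013 0;0.0004 0.001 0.048 0 0 -0.013 0;0.0004 0.001 0.048 0 0 -0.013 0'
python3 -m inch '-0.001 0 0 0 0 0 0;-0.002 0 0 0 0 0 0;-0.003 0 0 0 0 0 0;-0.003 0 0 0 0 0 0;-0.003 0 0 0 0 0 0'
```

```text
t: 15.53
tcp_pos: [0.6045, -0.1541, 0.0497]
tool_rot: [[-0.041, 0.999, 0.002], [0.999, 0.041, -0.001], [-0.001, 0.002, -1.0]]
contact_force: [0.2, -0.0, -1.7]
finger_gap: 0.04
gripper_force: 30.0
t: 15.95
tcp_pos: [0.6039, -0.157, 0.0481]
tool_rot: [[-0.041, 0.999, 0.0], [0.999, 0.041, 0.0], [0.0, 0.0, -1.0]]
contact_force: [-0.4, 0.1, -0.3]
finger_gap: 0.0396
gripper_force: 30.0
```

```bash
for i in 1 2 3 4; do echo; done; python3 -m inch '-0.0005 0 0 0 0 0 0;-0.001 0 0 0 0 0 0;-0.001 0 0 0 0 0 0'|sed -n '2p;4p'
python3 -m inch '-0.0005 0 0 0 0 0 0;-0.001 0 0 0 0 0 0;-0.001 0 0 0 0 0 0'|sed -n '2p;4p'
```

```text
tcp_pos: [0.6039, -0.1576, 0.048]
contact_force: [-0.5, 1.6, -1.2]
tcp_pos: [0.6039, -0.1577, 0.0481]
contact_force: [-1.2, 4.5, 0.2]
```

```bash
python3 -m inch '0 0 0 0 0 0 0.5;0 0 0 0 0 0 0.9;0 0 0 0 0 0 0.9;0 0 0 0 0 0 0.9;0 0 0 0 0 0 0.9;0 0 -0.02 0 0 0 0.9;0 0 -0.05 0 0 0 0.9;0 0 -0.09 0 0 0 0.9'
python3 -m inch '0 0 -0.04 0 0 0 0.9;0 0 -0.08 0 0 0 0.9;-0.04 -0.01 -0.12 0 0 0 0.9;-0.07 -0.03 -0.13 0 0 0.1 0.9;-0.105 -0.05 -0.13 0 0 0.2 0.9;-0.14 -0.07 -0.13 0 0 0.3 0.9;-0.175 -0.09 -0.13 0 0 0.43 0.9;-0.21 -0.11 -0.13 0 0 0.43 0.9' >/dev/null
python3 -m inch '-0.03 -0.01 0 0 0 0 0.9;-0.06 -0.015 0 0 0 0 0.9;-0.06 -0.015 0 0 0 0 0.9;-0.06 -0.015 0 0 0 0 0.9' 
python3 look.py w5 .015 .028 .038 .047 .047 .058 .067 .077;python3 go.py .5185 -.2618 .028 79.3
```

```text
t: 17.12
tcp_pos: [0.6022, -0.1585, 0.1352]
tool_rot: [[-0.041, 0.999, -0.007], [0.999, 0.041, 0.002], [0.002, -0.006, -1.0]]
contact_force: [1.2, 0.8, -0.9]
finger_gap: 0.0786
gripper_force: 0.0
t: 18.12
tcp_pos: [0.4783, -0.4281, 0.2674]
tool_rot: [[0.176, 0.984, -0.001], [0.984, -0.176, 0.001], [0.001, -0.001, -1.0]]
contact_force: [0.8, 0.4, -0.1]
finger_gap: 0.079
gripper_force: 0.0
(0.015, 0.028) 2582 z 0.0229 c [ 518.1 -262.8] sz [ 30.8 120.2] ang 79.0 px 333 60 uv 278 390 43 76
(0.015, 0.028) 2103 z 0.0229 c [ 485.9 -360. ] sz [ 30.  119.9] ang 88.7 px 321 156 uv 268 373 135 177
(0.047, 0.058) 901 z 0.0525 c [ 517.9 -263. ] sz [20.3 39. ] ang 80.0 px 334 51 uv 315 354 40 62
(0.047, 0.058) 715 z 0.0524 c [ 485.9 -360. ] sz [19.9 40.1] ang 88.7 px 320 155 uv 301 339 145 167
(0.067, 0.077) 288 z 0.072 c [ 674.9 -287.2] sz [14.9 45.6] ang 24.6 px 503 40 uv 495 524 13 58
t 18.2 p [ 0.479  -0.4269  0.2678] yaw 80.0 gap 0.0788 F [-0.2  0.1 -0.8] j6 -35.0
row 0.1693 0.0102 0.2399 -0.000 -0.001 0.024  len 0.294
```

View pics/w5.png

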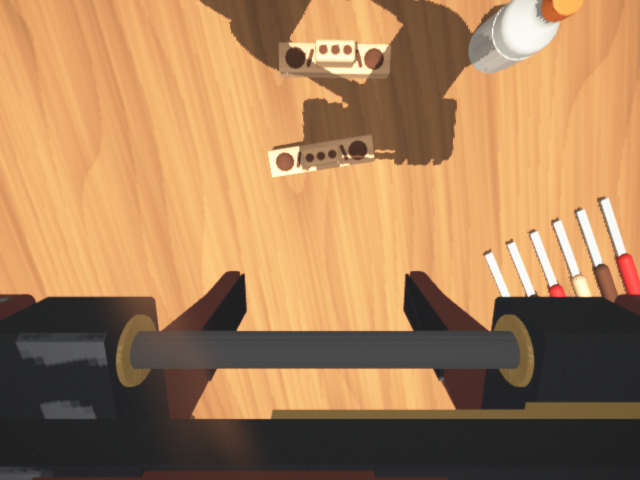

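Both outer staves lie undisturbed, at (320,155) and (333,55). Picking up the nearer one.

```bash
python3 -m inch '0.03 0 0.03 0 0 -0.2 0.95;0.06 -0.005 0.06 0 0 -0.304 0.95;0.067 -0.005 0.1 0 0 -0.304 0.95;0.067 -0.005 0.14 0 0 -0.304 0.95;0.067 -0.005 0.17 0 0 -0.304 0.95;0.067 -0.005 0.18 0 0 -0.304 0.95;0.067 -0.005 0.18 0 0 -0.304 0.95;0.067 -0.005 0.18 0 0 -0.304 0.95'>/dev/null;python3 go.py .4859 -.360 .0275 88.7
```

```text
t 18.8 p [ 0.4867 -0.3593  0.0895] yaw 88.8 gap 0.0835 F [ 1.  -0.4  1.1] j6 -38.0
row -0.0007 -0.0009 0.0620 0.002 0.001 0.005  len 0.062
```

```bash
python3 -m inch '0 0 0.03 0 0 0 0.95;0 0 0.05 0 0 0 0.95;0 0 0.058 0 0 0 0.95;0 0 0.061 0 0 0 0.95;0 0 0.061 0 0 0 0.95;0 0 0.061 0 0 0 0;0 0 0.061 0 0 0 0;0 0 0.061 0 0 0 0' 30
python3 -m inch '0 0 0 0 0 0 0;0 0 0 0 0 0 0;0 0 0 0 0 0 0;0 0 0 0 0 0 0;0 0 -0.02 0 0 0 0;0 0 -0.05 0 0 0 0;0 0 -0.09 0 0 0 0;0 0 -0.13 0 0 0 0'
python3 -m inch '0 0 -0.03 0 0 -0.125 0;0 0 -0.05 0 0 -0.125 0;0 0 -0.05 0 0 -0.125 0;0 0 -0.05 0 0 -0.125 0'>/dev/null; python3 go.py .6027 -.1247 .1 92.3
```

```text
t: 19.5
tcp_pos: [0.4866, -0.3603, 0.0288]
tool_rot: [[0.022, 1.0, 0.002], [1.0, -0.022, -0.002], [-0.002, 0.002, -1.0]]
contact_force: [0.6, 0.2, 0.3]
finger_gap: 0.0667
gripper_force: 0.0
t: 20.17
tcp_pos: [0.4851, -0.359, 0.1569]
tool_rot: [[0.021, 1.0, -0.003], [1.0, -0.021, 0.002], [0.002, -0.003, -1.0]]
contact_force: [0.2, -0.8, -1.1]
finger_gap: 0.0402
gripper_force: 30.0
t 20.5 p [ 0.4863 -0.36    0.2076] yaw 92.3 gap 0.0398 F [ 0.6  0.8 -1.9] j6 -42.0
row 0.2305 0.1258 0.1075 0.003 0.003 0.001  len 0.284
```

```bash
python3 -m inch '0.035 0.019 0 0 0 0 0;0.07 0.038 0 0 0 0 0;0.105 0.057 0 0 0 0 0;0.14 0.076 0 0 0 0 0;0.175 0.095 0 0 0 0 0;0.21 0.115 0 0 0 0 0;0.2305 0.1258 0 0 0 0 0;0.2305 0.1258 0 0 0 0 0'>/dev/null
python3 -m inch '0 0 0.03 0 0 0 0;0 0 0.07 0 0 0 0;0 0 0.1 0 0 0 0;0 0 0.11 0 0 0 0;0 0 0.11 0 0 0 0;0 0 0.11 0 0 0 0;0 0 0.11 0 0 0 0'; python3 go.py .6027 -.1247 .049 92.3
```

```text
t: 21.75
tcp_pos: [0.603, -0.1249, 0.0993]
tool_rot: [[-0.04, 0.999, 0.003], [0.999, 0.04, -0.001], [-0.001, 0.003, -1.0]]
contact_force: [0.7, 0.1, -1.2]
finger_gap: 0.0397
gripper_force: 30.0
t 21.8 p [ 0.603  -0.1249  0.0993] yaw 92.3 gap 0.0397 F [ 0.7  0.1 -1.2] j6 -17.0
row 0.0003 -0.0004 0.0503 0.006 0.002 0.001  len 0.050
```

```bash
python3 -m inch '0.0003 0 0.02 0 0 0 0;0.0003 0 0.035 0 0 0 0;0.0003 0 0.043 0 0 0 0;0.0003 0 0.047 0 0 0 0;0.0003 0 0.049 0 0 0 0;0.0003 0 0.05 0 0 0 0;0.0003 0 0.05 0 0 0 0'|sed -n '2p;4p'
python3 -m inch '-0.001 0 0 0 0 0 0;-0.002 0 0 0 0 0 0;-0.003 0 0 0 0 0 0;-0.003 0 0 0 0 0 0;-0.003 0 0 0 0 0 0'|sed -n '2p;4p'
python3 -m inch '-0.0005 0 0 0 0 0 0;-0.001 0 0 0 0 0 0;-0.001 0 0 0 0 0 0'|sed -n '2p;4p'
```

```text
tcp_pos: [0.6027, -0.1241, 0.0482]
contact_force: [0.3, -0.2, -0.8]
tcp_pos: [0.6025, -0.1268, 0.0474]
contact_force: [-0.1, 2.0, 0.3]
tcp_pos: [0.6025, -0.1268, 0.0474]
contact_force: [0.5, 5.6, 1.0]
```

```bash
python3 -m inch '0 0 0 0 0 0 0.5;0 0 0 0 0 0 0.9;0 0 0 0 0 0 0.9;0 0 0 0 0 0 0.9;0 0 0 0 0 0 0.9;0 0 -0.02 0 0 0 0.9;0 0 -0.05 0 0 0 0.9;0 0 -0.09 0 0 0 0.9'
python3 -m inch '0 0 -0.04 0 0 0 0.9;0 0 -0.08 0 0 0 0.9;-0.04 -0.01 -0.12 0 0 0 0.9;-0.07 -0.03 -0.13 0 0 0.1 0.9;-0.105 -0.05 -0.13 0 0 0.2 0.9;-0.14 -0.07 -0.13 0 0 0.3 0.9;-0.175 -0.09 -0.13 0 0 0.43 0.9;-0.21 -0.111 -0.13 0 0 0.447 0.9' >/dev/null
python3 -m inch '-0.01 0 0 0 0 0 0.9;-0.01 0 0 0 0 0 0.9;-0.01 0 0 0 0 0 0.9;-0.01 0 0 0 0 0 0.9' >/dev/null
python3 look.py w6 .015 .028 .038 .047 .047 .058 .067 .077;python3 go.py .518 -.263 .0275 79.5
```

```text
t: 23.67
tcp_pos: [0.6005, -0.1277, 0.1342]
tool_rot: [[-0.041, 0.999, -0.007], [0.999, 0.041, 0.002], [0.002, -0.007, -1.0]]
contact_force: [0.8, -1.1, 0.3]
finger_gap: 0.0788
gripper_force: 0.0
(0.015, 0.028) 296 z 0.0209 c [ 541.2 -147.4] sz [ 6.4 44.1] ang 2.4 px 327 22 uv 321 334 0 46
(0.015, 0.028) 532 z 0.0197 c [ 604.1 -201. ] sz [127.1   4. ] ang 1.7 px 394 66 uv 336 452 51 81
(0.015, 0.028) 2163 z 0.0229 c [ 518.  -262.7] sz [ 30.  119.8] ang 79.0 px 325 140 uv 273 379 126 154
(0.038, 0.047) 1637 z 0.0429 c [ 570.4 -152.4] sz [52.9 38.9] ang 2.3 px 352 18 uv 328 387 0 41
(0.038, 0.047) 705 z 0.0431 c [ 631.4 -160.1] sz [65.5 18.4] ang 2.1 px 427 11 uv 389 453 0 28
(0.047, 0.058) 4151 z 0.0505 c [ 604.4 -186. ] sz [129.7  28.7] ang 2.4 px 398 42 uv 332 464 12 72
(0.047, 0.058) 752 z 0.0524 c [ 518.1 -262.8] sz [19.3 40. ] ang 79.7 px 325 138 uv 307 345 129 148
(0.067, 0.077) 621 z 0.0722 c [ 603.2 -163.9] sz [13.9 41.2] ang 78.8 px 395 6 uv 376 420 0 18
t 24.7 p [ 0.5011 -0.3471  0.2671] yaw 79.7 gap 0.079 F [-0.2  0.4  0.2] j6 -28.0
row 0.0856 0.0015 0.2397 0.000 -0.001 0.006  len 0.255
```

```bash
python3 -m inch '0.03 0 0.03 0 0 0.006 0.95;0.06 0 0.06 0 0 0.006 0.95;0.0856 0.0015 0.09 0 0 0.006 0.95;0.0856 0.0015 0.13 0 0 0.006 0.95;0.0856 0.0015 0.16 0 0 0.006 0.95;0.0856 0.0015 0.18 0 0 0.006 0.95;0.0856 0.0015 0.18 0 0 0.006 0.95;0.0856 0.0015 0.18 0 0 0.006 0.95'>/dev/null;python3 go.py .518 -.263 .0275 79.5
```

```text
t 25.4 p [ 0.5172 -0.2629  0.0863] yaw 79.5 gap 0.0835 F [0.1 0.1 0.9] j6 -20.0
row 0.0000 0.0010 0.0588 -0.004 -0.002 0.000  len 0.059
```

```bash
python3 -m inch '0 0.001 0.03 0 0 0 0.95;0 0.001 0.05 0 0 0 0.95;0 0.001 0.056 0 0 0 0.95;0 0.001 0.059 0 0 0 0.95;0 0.001 0.059 0 0 0 0.95;0 0.001 0.059 0 0 0 0;0 0.001 0.059 0 0 0 0;0 0.001 0.059 0 0 0 0' 30
python3 -m inch '0 0 0 0 0 0 0;0 0 0 0 0 0 0;0 0 0 0 0 0 0;0 0 0 0 0 0 0;0 0 -0.02 0 0 0 0;0 0 -0.05 0 0 0 0;0 0 -0.09 0 0 0 0;0 0 -0.13 0 0 0 0'
python3 -m inch '0 0 -0.03 0 0 -0.22 0;0 0 -0.05 0 0 -0.447 0;0 0 -0.05 0 0 -0.447 0;0 0 -0.05 0 0 -0.447 0;0 0 -0.05 0 0 -0.447 0'>/dev/null; python3 go.py .6015 -.0938 .1 92.3
```

```text
t: 26.05
tcp_pos: [0.5189, -0.2653, 0.0297]
tool_rot: [[0.184, 0.983, 0.002], [0.983, -0.184, -0.001], [-0.001, 0.002, -1.0]]
contact_force: [0.5, -0.1, 0.2]
finger_gap: 0.0668
gripper_force: 0.0
t: 26.72
tcp_pos: [0.5172, -0.2643, 0.1579]
tool_rot: [[0.184, 0.983, -0.003], [0.983, -0.184, 0.002], [0.001, -0.003, -1.0]]
contact_force: [1.3, -0.6, -0.5]
finger_gap: 0.0397
gripper_force: 30.0
t 27.1 p [ 0.5176 -0.2646  0.2055] yaw 92.0 gap 0.0399 F [ 0.2 -0.3 -2. ] j6 -32.0
row 0.1676 0.0901 0.1056 -0.006 -0.004 -0.011  len 0.218
```

```bash
python3 -m inch '0.035 0.019 0 0 0 -0.011 0;0.07 0.038 0 0 0 -0.011 0;0.105 0.057 0 0 0 -0.011 0;0.14 0.076 0 0 0 -0.011 0;0.1676 0.09 0 0 0 -0.011 0;0.1676 0.09 0.03 0 0 -0.011 0;0.1676 0.09 0.07 0 0 -0.011 0;0.1676 0.09 0.1 0 0 -0.011 0'>/dev/null
python3 -m inch '0 0 0.005 0 0 0 0;0 0 0.01 0 0 0 0;0 0 0.01 0 0 0 0;0 0 0.01 0 0 0 0'>/dev/null; python3 go.py .6015 -.0938 .049 92.3
```

```text
t 28.1 p [ 0.6024 -0.0943  0.0997] yaw 92.4 gap 0.04 F [-0.6 -0.2 -0.1] j6 -15.0
row 0.0006 -0.0009 0.0507 0.004 0.001 0.005  len 0.051
```

```bash
python3 -m inch '0.0003 0 0.02 0 0 0.003 0;0.0003 0 0.035 0 0 0.003 0;0.0003 0 0.043 0 0 0.003 0;0.0003 0 0.047 0 0 0.003 0;0.0003 0 0.049 0 0 0.003 0;0.0003 0 0.05 0 0 0.003 0;0.0003 0 0.05 0 0 0.003 0'|sed -n '2p;4p'
python3 -m inch '-0.001 0 0 0 0 0 0;-0.002 0 0 0 0 0 0;-0.003 0 0 0 0 0 0;-0.003 0 0 0 0 0 0;-0.003 0 0 0 0 0 0'|sed -n '2p;4p'
python3 -m inch '-0.0005 0 0 0 0 0 0;-0.001 0 0 0 0 0 0;-0.001 0 0 0 0 0 0'|sed -n '2p;4p'
```

```text
tcp_pos: [0.6022, -0.0938, 0.0491]
contact_force: [0.6, -0.3, -0.3]
tcp_pos: [0.6019, -0.0968, 0.0482]
contact_force: [-1.3, 0.1, -1.0]
tcp_pos: [0.6019, -0.0977, 0.0481]
contact_force: [0.3, 0.4, -1.1]
```

```bash
python3 -m inch '-0.0005 0 0 0 0 0 0;-0.001 0 0 0 0 0 0;-0.001 0 0 0 0 0 0'|sed -n '2p;4p'
python3 -m inch '-0.0005 0 0.0005 0 0 0 0;-0.001 0 0.0005 0 0 0 0;-0.001 0 0.0005 0 0 0 0'|sed -n '2p;4p'
```

```text
tcp_pos: [0.6019, -0.0987, 0.0481]
contact_force: [0.8, -0.3, 0.2]
tcp_pos: [0.602, -0.0991, 0.0481]
contact_force: [-1.6, 3.4, 4.4]
```

```bash
python3 -m inch '0 0 0 0 0 0 0.5;0 0 0 0 0 0 0.9;0 0 0 0 0 0 0.9;0 0 0 0 0 0 0.9;0 0 0 0 0 0 0.9;0 0 -0.02 0 0 0 0.9;0 0 -0.05 0 0 0 0.9;0 0 -0.09 0 0 0 0.9'
python3 -m inch '0 0 -0.04 0 0 0 0.9;0 0 -0.08 0 0 0 0.9;0 0 -0.12 0 0 0 0.9;0 -0.02 -0.14 0 0 0.25 0.9;0 -0.06 -0.15 0 0 0.5 0.9;0 -0.1 -0.15 0 0 0.75 0.9;0 -0.14 -0.15 0 0 1 0.9;0 -0.18 -0.15 0 0 1 0.9' >/dev/null
python3 -m inch '0 0 0 0 0 0.25 0.9;0 0 0 0 0 0.5 0.9;0 0 0 0 0 0.75 0.9;0 0 0 0 0 1 0.9;0 0 0 0 0 1 0.9' >/dev/null
python3 -m inch '0 0 0 0 0 0.25 0.9;0 0 0 0 0 0.5 0.9;0 0 0 0 0 0.75 0.9;0 0 0 0 0 1 0.9;0 0 0 0 0 1 0.9' >/dev/null
python3 -m inch '0 0 0 0 0 0.25 0.9;0 0 0 0 0 0.3 0.9;0 0 0 0 0 0.3 0.9;0 0 0 0 0 0.3 0.9' >/dev/null
python3 go.py .37 .25 .28 -2.2
python3 look.py w7 .038 .047 .067 .077 .047 .054
```

```text
t: 30.55
tcp_pos: [0.6001, -0.0994, 0.1347]
tool_rot: [[-0.042, 0.999, -0.007], [0.999, 0.042, 0.001], [0.002, -0.007, -1.0]]
contact_force: [1.1, 0.2, 0.4]
finger_gap: 0.079
gripper_force: 0.0
t 32.4 p [ 0.4221 -0.1072  0.2875] yaw -1.8 gap 0.0789 F [ 0.6 -0.7  0.2] j6 73.0
row -0.0633 -0.3554 0.0075 -0.000 0.000 0.014  len 0.361
(0.038, 0.047) 2538 z 0.0454 c [592.7  48.9] sz [115.9  48.6] ang 2.6 px 186 56 uv 149 206 0 118
(0.038, 0.047) 5605 z 0.0428 c [ 595.7 -127.1] sz [105.6  90.4] ang 2.3 px 338 59 uv 293 383 0 108
(0.067, 0.077) 395 z 0.0721 c [623.5  91.5] sz [ 9.9 86.3] ang 8.7 px 119 19 uv 72 159 6 25
(0.067, 0.077) 930 z 0.0724 c [ 604.  -156.7] sz [39.8 20.2] ang 2.3 px 370 33 uv 360 381 11 57
(0.067, 0.077) 904 z 0.0724 c [ 602.5 -126.8] sz [40.2 20.2] ang 2.1 px 340 36 uv 329 351 14 59
(0.067, 0.077) 902 z 0.0725 c [602.1 -96.7] sz [40.5 20. ] ang 2.3 px 309 38 uv 299 320 16 61
(0.047, 0.054) 2844 z 0.0504 c [ 591.  -186.3] sz [103.1  28.5] ang 2.3 px 395 52 uv 381 410 0 106
(0.047, 0.054) 508 z 0.0522 c [434.3 222.4] sz [40.7 16.9] ang 87.6 px 42 213 uv 24 61 207 221
```

View pics/w7.png

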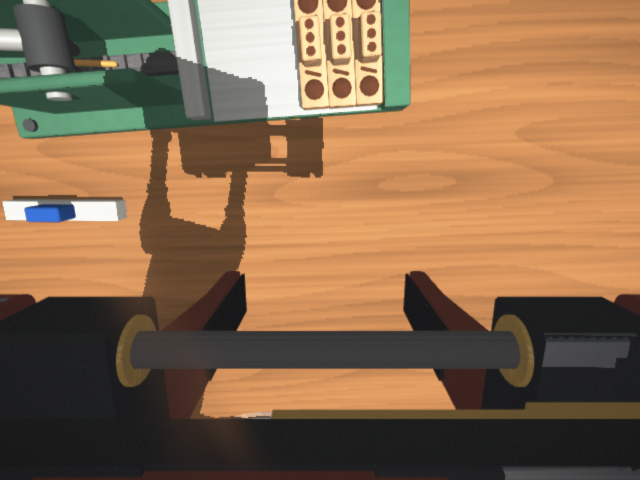

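The three staves lie tight at the fence, with blocks at (370,33), (340,36) and (309,38). The straightedge has been knocked about 30 mm and is now at (50,213). I'm going to it.

```bash
python3 -m inch '-0.007 -0.04 0 0 0 0 0.95;-0.014 -0.08 0 0 0 0 0.95;-0.021 -0.12 0 0 0 0 0.95;-0.028 -0.16 0 0 0 0 0.95;-0.035 -0.2 0 0 0 0 0.95;-0.04 -0.24 0 0 0 0 0.95;-0.05 -0.28 0 0 0 0 0.95;-0.055 -0.32 0 0 0 0 0.95'>/dev/null
python3 -m inch '-0.005 -0.005 0 0 0 0 0.95;-0.005 -0.005 0 0 0 0 0.95;-0.005 -0.005 0 0 0 0 0.95;-0.005 -0.005 0 0 0 0 0.95'>/dev/null
python3 look.py w8 .015 .027 .047 .054; python3 go.py .434 .222 .0275 -2.4
```

```text
(0.015, 0.027) 12208 z 0.0208 c [562.2  57.7] sz [ 65.7 398.3] ang 2.3 px 459 48 uv 285 639 0 86
(0.015, 0.027) 258 z 0.0213 c [439.8 381.4] sz [ 2.3 86.5] ang 88.2 px 188 162 uv 184 193 126 199
(0.015, 0.027) 1803 z 0.0224 c [434.2 222.9] sz [139.4  23.6] ang 87.9 px 320 162 uv 263 378 153 173
(0.047, 0.054) 537 z 0.0522 c [434.1 223.2] sz [38.4 16.4] ang 87.9 px 320 163 uv 303 337 156 171
t 33.5 p [0.3747 0.2186 0.2877] yaw -2.2 gap 0.0836 F [ 1.4  0.1 -0.3] j6 118.0
row 0.0590 -0.0058 0.2603 0.000 -0.001 0.007  len 0.267
```

```bash
python3 -m inch '0.03 -0.003 0.03 0 0 0 0.95;0.059 -0.0065 0.06 0 0 0 0.95;0.059 -0.0065 0.1 0 0 0 0.95;0.059 -0.0065 0.14 0 0 0 0.95;0.059 -0.0065 0.18 0 0 0 0.95;0.059 -0.0065 0.2 0 0 0 0.95;0.059 -0.0065 0.2 0 0 0 0.95;0.059 -0.0065 0.2 0 0 0 0.95'>/dev/null;python3 go.py .4342 .223 .0275 -2.1
```

```text
t 34.1 p [0.4334 0.2226 0.0871] yaw -2.2 gap 0.0835 F [0.6 0.6 0.1] j6 115.0
row 0.0009 -0.0005 0.0596 0.002 0.003 -0.005  len 0.060
```

```bash
python3 -m inch '0 0 0.03 0 0 0 0.95;0.001 0 0.05 0 0 0 0.95;0.001 0 0.057 0 0 0 0.95;0.001 0 0.06 0 0 0 0.95;0.001 0 0.06 0 0 0 0.95;0.001 0 0.06 0 0 0 0;0.001 0 0.06 0 0 0 0;0.001 0 0.06 0 0 0 0' 35
python3 -m inch '0 0 0 0 0 0 0;0 0 0 0 0 0 0;0 0 0 0 0 0 0;0 0 0 0 0 0 0;0 0 -0.02 0 0 0 0;0 0 -0.05 0 0 0 0;0 0 -0.09 0 0 0 0;0 0 -0.13 0 0 0 0'
python3 -m inch '0 0 -0.04 0 0 0 0;0 0.04 -0.07 0 0 0 0;0 0.08 -0.09 0 0 0 0;0 0.12 -0.1 0 0 0 0;0 0.16 -0.1 0 0 0 0;0 0.2 -0.1 0 0 0 0;0 0.24 -0.1 0 0 0 0;0 0.28 -0.1 0 0 0 0'; python3 go.py .601 -.0667 .26 92.3
```

```text
t: 34.82
tcp_pos: [0.4352, 0.2244, 0.0291]
tool_rot: [[0.999, -0.037, 0.002], [-0.037, -0.999, 0.001], [0.002, -0.001, -1.0]]
contact_force: [-0.2, 0.2, 0.3]
finger_gap: 0.0666
gripper_force: 0.0
t: 35.48
tcp_pos: [0.4333, 0.2236, 0.1573]
tool_rot: [[0.999, -0.037, -0.003], [-0.037, -0.999, -0.001], [-0.003, 0.002, -1.0]]
contact_force: [1.1, 0.9, -1.8]
finger_gap: 0.0397
gripper_force: 35.0
t: 36.15
tcp_pos: [0.4235, -0.054, 0.2574]
tool_rot: [[0.999, -0.037, 0.0], [-0.037, -0.999, 0.0], [0.0, -0.0, -1.0]]
contact_force: [1.0, -0.9, -0.3]
finger_gap: 0.0399
gripper_force: 35.0
t 36.1 p [ 0.4235 -0.054   0.2574] yaw -2.1 gap 0.0399 F [ 1.  -0.9 -0.3] j6 80.0
row 0.1779 0.0062 -0.0026 -0.000 -0.000 -3.295  len 0.178
```

```bash
python3 -m inch '0.03 0 0 0 0 -0.25 0;0.06 0 0 0 0 -0.5 0;0.09 0 0 0 0 -0.75 0;0.12 0 0 0 0 -1 0;0.15 0 0 0 0 -1 0;0.178 0.006 0 0 0 -1 0;0.178 0.006 0 0 0 -1 0'>/dev/null
python3 -m inch '0 0 0 0 0 -0.25 0;0 0 0 0 0 -0.5 0;0 0 0 0 0 -0.75 0;0 0 0 0 0 -1 0;0 0 0 0 0 -1 0'>/dev/null
python3 -m inch '0 0 0 0 0 -0.25 0;0 0 0 0 0 -0.5 0;0 0 0 0 0 -0.75 0;0 0 0 0 0 -1 0;0 0 0 0 0 -1 0'>/dev/null
python3 -m inch '0 0 0 0 0 -0.25 0;0 0 0.04 0 0 -0.295 0;0 0 0.08 0 0 -0.295 0;0 0 0.12 0 0 -0.295 0;0 0 0.15 0 0 -0.295 0;0 0 0.15 0 0 -0.295 0;0 0 0.15 0 0 -0.295 0'>/dev/null;python3 go.py .601 -.0667 .049 92.3
```

```text
t 38.1 p [ 0.6004 -0.0646  0.1058] yaw 92.0 gap 0.0396 F [-0.   1.  -0.9] j6 -11.0
row -0.0021 0.0008 0.0568 -0.009 -0.002 -0.010  len 0.057
```

```bash
python3 -m inch '-0.001 0.001 0.02 0 0 -0.01 0;-0.001 0.001 0.04 0 0 -0.01 0;-0.001 0.001 0.05 0 0 -0.01 0;-0.001 0.001 0.054 0 0 -0.01 0;-0.001 0.001 0.056 0 0 -0.01 0;-0.001 0.001 0.0565 0 0 -0.01 0;-0.001 0.001 0.0565 0 0 -0.01 0'|sed -n '2,4p'
python3 -m inch '-0.001 0 0 0 0 0 0;-0.002 0 0 0 0 0 0;-0.003 0 0 0 0 0 0;-0.003 0 0 0 0 0 0;-0.003 0 0 0 0 0 0'|sed -n '2p;4p'
python3 -m inch '-0.0005 0 0 0 0 0 0;-0.001 0 0 0 0 0 0;-0.001 0 0 0 0 0 0'|sed -n '2p;4p'
```

```text
tcp_pos: [0.6037, -0.0659, 0.0528]
tool_rot: [[-0.044, 0.999, 0.002], [0.999, 0.044, -0.0], [-0.0, 0.002, -1.0]]
contact_force: [0.7, -0.5, -3.0]
tcp_pos: [0.603, -0.0689, 0.0512]
contact_force: [-1.0, -0.0, -1.5]
tcp_pos: [0.603, -0.0699, 0.051]
contact_force: [0.5, 0.1, -2.1]
```

```bash
python3 -m inch '0 0 0.001 0 0 0 0;0 0 0.002 0 0 0 0;0 0 0.0025 0 0 0 0;0 0 0.0025 0 0 0 0'|sed -n '2,4p'
python3 -m inch '-0.0005 0 0 0 0 0 0;-0.001 0 0 0 0 0 0;-0.001 0 0 0 0 0 0'|sed -n '2p;4p'
```

```text
tcp_pos: [0.6028, -0.0698, 0.0482]
tool_rot: [[-0.045, 0.999, -0.001], [0.999, 0.045, 0.0], [0.0, -0.001, -1.0]]
contact_force: [0.5, -0.1, -2.5]
tcp_pos: [0.603, -0.0704, 0.0485]
contact_force: [0.0, 1.7, -3.4]
```

```bash
python3 -m inch '-0.0005 0 0.0005 0 0 0 0;-0.001 0 0.001 0 0 0 0;-0.001 0 0.001 0 0 0 0'|sed -n '2p;4p'
python3 -m inch '-0.0003 0 0.0005 0 0 0 0;-0.0005 0 0.0005 0 0 0 0;-0.0005 0 0.0005 0 0 0 0'|sed -n '2,4p'
```

```text
tcp_pos: [0.6031, -0.0706, 0.0479]
contact_force: [-1.2, 5.9, 0.3]
tcp_pos: [0.6031, -0.0706, 0.0478]
tool_rot: [[-0.045, 0.999, 0.0], [0.999, 0.045, 0.003], [0.003, 0.0, -1.0]]
contact_force: [-2.5, 7.3, 1.9]
```

```bash
python3 -m inch '0 0 0 0 0 0 0.5;0 0 0 0 0 0 0.9;0 0 0 0 0 0 0.9;0 0 0 0 0 0 0.9;0 0 0 0 0 0 0.9;0 0 -0.02 0 0 0 0.9;0 0 -0.05 0 0 0 0.9;0 0 -0.09 0 0 0 0.9'|sed -n '2,5p'
python3 -m inch '0 0 -0.04 0 0 0 0.5;0 0 -0.08 0 0 0 0;-0.03 0 -0.12 0 0 0 0;-0.06 0 -0.16 0 0 0 0;-0.09 0 -0.17 0 0 0 0;-0.1 0 -0.17 0 0 0 0;-0.1 0 -0.17 0 0 0 0;-0.1 0 -0.17 0 0 0 0' >/dev/null
python3 go.py .587 .28 .3 92.3
python3 look.py w9 .038 .0465 .067 .077 .047 .054 .16 .24
```

```text
tcp_pos: [0.6013, -0.0723, 0.1343]
tool_rot: [[-0.044, 0.999, -0.007], [0.999, 0.044, 0.001], [0.001, -0.007, -1.0]]
contact_force: [0.5, 0.4, -0.2]
finger_gap: 0.0786
t 41.8 p [ 0.6075 -0.1726  0.3055] yaw 92.5 gap 0.0296 F [ 1.2  0.2 -0.2] j6 -21.0
row 0.4531 -0.0010 0.0060 -0.003 -0.002 0.006  len 0.453
(0.038, 0.0465) 1719 z 0.0452 c [595.6  37.3] sz [120.1  25.8] ang 2.5 px 320 25 uv 267 377 10 36
(0.038, 0.0465) 7092 z 0.0427 c [ 605.1 -115.4] sz [139.9 114.6] ang 1.9 px 322 161 uv 265 385 115 213
(0.067, 0.077) 650 z 0.0722 c [603.8 -69.8] sz [39.5 17.8] ang 2.3 px 324 123 uv 307 343 115 132
(0.067, 0.077) 671 z 0.0724 c [602.2 -96.7] sz [39.  19.3] ang 2.5 px 322 149 uv 305 340 140 158
(0.067, 0.077) 608 z 0.0724 c [ 602.9 -126.7] sz [38.5 18.9] ang 2.5 px 322 176 uv 305 339 168 185
(0.067, 0.077) 588 z 0.0724 c [ 604.2 -157.1] sz [39.3 19.8] ang 1.8 px 322 203 uv 305 339 195 212
(0.047, 0.054) 2314 z 0.0503 c [ 604.6 -185.6] sz [129.8  26.6] ang 2.4 px 321 224 uv 269 374 214 235
```

View pics/w9.png

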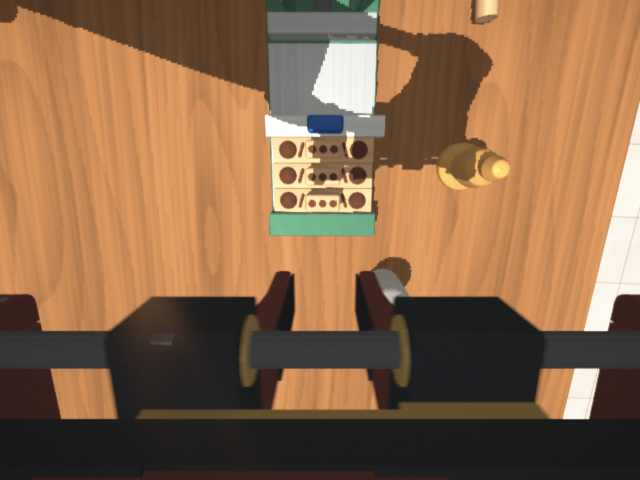

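Staves and straightedge lie flush, with blocks at (322,203), (322,176), (322,149) and (324,123) and the fence at (321,224). Now the lever.

```bash
python3 -m inch '0.04 0 -0.02 0 0 0 0;0.08 0 -0.04 0 0 0 0;0.12 0 -0.04 0 0 0 0;0.16 0 -0.04 0 0 0 0;0.2 0 -0.04 0 0 0 0;0.24 0 -0.04 0 0 0 0;0.28 0 -0.04 0 0 0 0;0.3 0 -0.04 0 0 0 0'>/dev/null
python3 -m inch '0 0 0 0 0 0 0;0 0 0 0 0 0 0;0 0 0 0 0 0 0' >/dev/null
python3 look.py w10 .14 .25
python3 - <<'E'
from h import *
f=dict(np.load("w10.npz"));P=cloud(f);h=cv2.cvtColor(f["frame"],cv2.COLOR_BGR2HSV)
m=((h[...,0]<8)|(h[...,0]>172))&(h[...,1]>150)&(P[...,2]>.1)&(P[...,1]>.2)&(P[...,2]<.25)
m=cv2.erode(m.astype(np.uint8),np.ones((3,3)))>0
Q=P[m];v,u=np.nonzero(m);print(m.sum(),u.mean(),v.mean());r=cv2.minAreaRect(Q[:,:2].astype(np.float32)*1000);print(r,np.percentile(Q[:,2],[2,25,50,75,98]))
A=np.c_[Q[:,1],np.ones(len(Q))];print(np.linalg.lstsq(A,Q[:,2],rcond=None)[0])
E
python3 go.py .587 .28 .25 92.3
```

```text
(0.14, 0.25) 6536 z 0.1903 c [587.6 233.9] sz [ 44.1 158.9] ang 2.3 px 322 68 uv 295 351 0 196
4477 322.75921375921376 44.46146973419701
((585.8208618164062, 280.3619079589844), (41.9068603515625, 62.44822692871094), 2.3392059803009033) [0.18063338 0.18840246 0.19497173 0.2010217  0.20649325]
[0.42401452 0.07470753]
t 42.8 p [0.594  0.1269 0.3463] yaw 92.5 gap 0.0002 F [ 0.4 -0.4  0.7] j6 6.0
row 0.1533 -0.0001 0.0962 -0.002 0.001 0.008  len 0.181
```

View pics/w10.png

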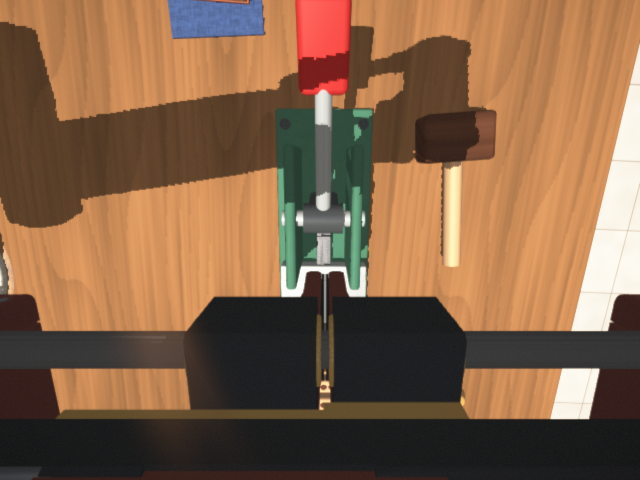

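The pad is at (323,44) and the lever is clear. Its measured centre is about (0.586, 0.284, 0.195), as the text implies.

```bash
python3 -m inch '0.04 0 0 0 0 0 0;0.08 0 0 0 0 0 0;0.12 -0.001 0.02 0 0 0 0;0.15 -0.001 0.05 0 0 0 0;0.161 -0.001 0.09 0 0 0 0;0.161 -0.001 0.12 0 0 0 0;0.161 -0.001 0.125 0 0 0 0;0.161 -0.001 0.125 0 0 0 0' 30 >/dev/null
python3 -m inch '0 0 0 0 0 0 0;0 0 0 0 0 0 0'|sed -n '2p;4p'; python3 go.py .586 .288 .106 92.3
```

```text
tcp_pos: [0.5874, 0.2875, 0.2262]
contact_force: [0.2, 0.0, 0.2]
t 43.7 p [0.5874 0.2875 0.2262] yaw 92.4 gap -0.0002 F [0.2 0.  0.2] j6 21.0
row 0.0004 -0.0021 0.1202 0.011 -0.004 0.005  len 0.120
```

```bash
python3 -m inch '0 -0.001 0.02 0 0 0 0;0 -0.001 0.04 0 0 0 0;0 -0.001 0.06 0 0 0 0;0 -0.001 0.08 0 0 0 0;0 -0.001 0.095 0 0 0 0;0 -0.001 0.105 0 0 0 0;0 -0.001 0.11 0 0 0 0;0 -0.001 0.11 0 0 0 0'|sed -n '2p;4p'
python3 -m inch '0 0 0.003 0 0 0 0;0 0 0.006 0 0 0 0;0 0 0.006 0 0 0 0'|sed -n '2p;4p'
python3 -m inch '0 0 0.002 0 0 0 0;0 0 0.003 0 0 0 0;0 0 0.003 0 0 0 0'|sed -n '2p;4p'
```

```text
tcp_pos: [0.5875, 0.2911, 0.1182]
contact_force: [-1.5, 6.8, 7.9]
tcp_pos: [0.5876, 0.291, 0.1134]
contact_force: [-2.5, 6.1, 10.2]
tcp_pos: [0.5876, 0.2909, 0.1107]
contact_force: [-1.8, 6.1, 9.9]
```

```bash
python3 -m inch '0 0 0.002 0 0 0 0;0 0 0.004 0 0 0 0;0 0 0.004 0 0 0 0'|sed -n '2p;4p'
python3 -m inch '0 0 0.002 0 0 0 0;0 0 0.004 0 0 0 0;0 0 0.004 0 0 0 0'|sed -n '2p;4p'
```

```text
tcp_pos: [0.5876, 0.2906, 0.1066]
contact_force: [-2.4, 4.9, 9.9]
tcp_pos: [0.5877, 0.2903, 0.1032]
contact_force: [-4.1, 3.7, 11.3]
```

```bash
python3 -m inch '0 0 -0.03 0 0 0 0;0 0 -0.06 0 0 0 0;0 0 -0.09 0 0 0 0;0 0 -0.12 0 0 0 0;0 0 -0.125 0 0 0 0;0 0 -0.125 0 0 0 0;0 0 -0.125 0 0 0 0'|sed -n '2p;4p'
python3 -m inch '0 0 0.03 0 0 0 0;0 0 0.055 0 0 0 0;0 0 0.075 0 0 0 0;0 0 0.09 0 0 0 0;0 0 0.105 0 0 0 0;0 0 0.115 0 0 0 0;0 0 0.124 0 0 0 0;0 0 0.124 0 0 0 0'|sed -n '2p;4p'
python3 -m inch '0 0 0.001 0 0 0 0;0 0 0.001 0 0 0 0;0 0 0.001 0 0 0 0'|sed -n '2p;4p'
python3 -m inch '0 0 -0.03 0 0 0 0;0 0 -0.06 0 0 0 0;0 0 -0.09 0 0 0 0;0 0 -0.12 0 0 0 0;0 0 -0.125 0 0 0 0;0 0 -0.125 0 0 0 0;0 0 -0.125 0 0 0 0'|sed -n '2p;4p'
cat > jaw.py <<'E'
import sys
from h import *
f=grab("scene"); P=cloud(f); np.savez("sc.npz",**f); cv2.imwrite(f"pics/{sys.argv[1]}.png",f["frame"])
O=np.array([.5962,.0284]);px=np.array([.0401,-.9992]);py=np.array([.9992,.0401])
X=(P[...,:2]-O)@px;Y=(P[...,:2]-O)@py;Z=P[...,2]
h,e=np.histogram(X[(abs(Y)>.045)&(abs(Y)<.058)&(Z>.03)&(Z<.052)&(X>-.03)&(X<.23)],np.arange(-.03,.231,.004))
print([(round(a*1000),int(n)) for a,n in zip(e,h)])
m=(abs(Y)>.045)&(abs(Y)<.058)&(Z>.0435)&(Z<.049)&(X>-.03)&(X<.15)
print("jaw top X",np.percentile(X[m],[3,50,97])*1000)
m=(abs(Y)<.015)&(Z>.066)&(Z<.076)&(X>.02)
h,e=np.histogram(X[m],np.arange(.02,.2,.004));print([(round(a*1000),int(n)) for a,n in zip(e,h) if n])
E
python3 jaw.py s1
```

```text
tcp_pos: [0.5858, 0.288, 0.2215]
contact_force: [-0.2, -0.8, -0.2]
tcp_pos: [0.585, 0.2896, 0.1026]
contact_force: [-11.1, 1.3, 26.4]
tcp_pos: [0.585, 0.2896, 0.1023]
contact_force: [-11.7, -0.8, 30.7]
tcp_pos: [0.5847, 0.288, 0.2176]
contact_force: [-0.6, 0.1, -0.6]
[(-30, 0), (-26, 1), (-22, 0), (-18, 0), (-14, 0), (-10, 0), (-6, 0), (-2, 0), (2, 0), (6, 0), (10, 0), (14, 0), (18, 0), (22, 0), (26, 0), (30, 8), (34, 12), (38, 7), (42, 14), (46, 11), (50, 6), (54, 0), (58, 0), (62, 0), (66, 0), (70, 0), (74, 0), (78, 0), (82, 0), (86, 7), (90, 10), (94, 10), (98, 12), (102, 6), (106, 13), (110, 6), (114, 10), (118, 7), (122, 10), (126, 7), (130, 11), (134, 7), (138, 7), (142, 10), (146, 12), (150, 7), (154, 10), (158, 8), (162, 8), (166, 13), (170, 10), (174, 14), (178, 6), (182, 11), (186, 11), (190, 8), (194, 9), (198, 11), (202, 11), (206, 5), (210, 9), (214, 7), (218, 6), (222, 10), (226, 5)]
jaw top X [ 31.79575062 106.9817044  149.02343327]
[(88, 2), (92, 11), (96, 8), (100, 15), (104, 8), (116, 15), (120, 7), (124, 12), (128, 8), (132, 8), (144, 8), (148, 10), (152, 13), (156, 6), (160, 13), (164, 1), (176, 14), (180, 6), (184, 9), (188, 9), (192, 10)]
```

```bash
python3 -m inch '0 0 0.03 0 0 0 0;0 0 0.055 0 0 0 0;0 0 0.075 0 0 0 0;0 0 0.09 0 0 0 0;0 0 0.105 0 0 0 0;0 0 0.115 0 0 0 0;0 0 0.123 0 0 0 0;0 0 0.123 0 0 0 0'|sed -n '2p;4p'
python3 -m inch '0 0 -0.03 0 0 0 0;0 0 -0.06 0 0 0 0;0 0 -0.09 0 0 0 0;0 0 -0.12 0 0 0 0;0 0 -0.123 0 0 0 0;0 0 -0.123 0 0 0 0;0 0 -0.123 0 0 0 0'|sed -n '2p;4p'
python3 jaw.py s2 | grep jaw
python3 -m inch '0 0 0.02 0 0 0 0;0 0 0.035 0 0 0 0;0 0 0.05 0 0 0 0;0 0 0.06 0 0 0 0;0 0 0.07 0 0 0 0;0 0 0.075 0 0 0 0;0 0 0.075 0 0 0 0'|sed -n '2p;4p'
python3 -m inch '0 0 0.005 0 0 0 0;0 0 0.01 0 0 0 0;0 0 0.01 0 0 0 0;0 0 0.01 0 0 0 0'|sed -n '2p;4p'
```

```text
tcp_pos: [0.5844, 0.2895, 0.1026]
contact_force: [-9.9, -0.6, 28.1]
tcp_pos: [0.5845, 0.288, 0.2169]
contact_force: [-1.1, 0.1, -0.9]
jaw top X [ 50.27660499  94.80860342 146.6042197 ]
tcp_pos: [0.584, 0.2898, 0.144]
contact_force: [-2.9, 4.3, 6.9]
tcp_pos: [0.5843, 0.2902, 0.1355]
contact_force: [-3.3, 5.7, 7.9]
```

```bash
python3 -m inch '0 0 0.003 0 0 0 0;0 0 0.006 0 0 0 0;0 0 0.006 0 0 0 0;0 0 0.006 0 0 0 0'|sed -n '2p;4p'
python3 -m inch '0 0 0.003 0 0 0 0;0 0 0.006 0 0 0 0;0 0 0.006 0 0 0 0;0 0 0.006 0 0 0 0'|sed -n '2p;4p'
python3 -m inch '0 0 0.002 0 0 0 0;0 0 0.004 0 0 0 0;0 0 0.004 0 0 0 0;0 0 0.004 0 0 0 0'|sed -n '2p;4p'
```

```text
tcp_pos: [0.5843, 0.2905, 0.13]
contact_force: [-3.7, 6.0, 8.5]
tcp_pos: [0.5843, 0.2907, 0.1242]
contact_force: [-3.9, 6.5, 10.1]
tcp_pos: [0.5844, 0.2907, 0.1204]
contact_force: [-3.7, 7.1, 9.8]
```

```bash
python3 -m inch '0 0 0.002 0 0 0 0;0 0 0.004 0 0 0 0;0 0 0.004 0 0 0 0'|sed -n '2p;4p'
python3 -m inch '0 0 0.002 0 0 0 0;0 0 0.004 0 0 0 0;0 0 0.004 0 0 0 0;0 0 0.004 0 0 0 0'|sed -n '2p;4p'
python3 jaw.py s3|grep -v jaw
```

```text
tcp_pos: [0.5844, 0.2907, 0.1161]
contact_force: [-3.3, 6.9, 10.8]
tcp_pos: [0.5844, 0.2905, 0.1123]
contact_force: [-4.4, 5.8, 10.5]
[(-30, 1), (-26, 0), (-22, 0), (-18, 0), (-14, 0), (-10, 0), (-6, 0), (-2, 0), (2, 0), (6, 0), (10, 0), (14, 0), (18, 0), (22, 0), (26, 0), (30, 0), (34, 0), (38, 0), (42, 0), (46, 0), (50, 0), (54, 0), (58, 0), (62, 8), (66, 12), (70, 7), (74, 14), (78, 7), (82, 9), (86, 6), (90, 11), (94, 10), (98, 10), (102, 9), (106, 14), (110, 6), (114, 12), (118, 6), (122, 11), (126, 9), (130, 10), (134, 9), (138, 7), (142, 9), (146, 12), (150, 10), (154, 9), (158, 9), (162, 6), (166, 13), (170, 6), (174, 15), (178, 7), (182, 15), (186, 10), (190, 13), (194, 9), (198, 10), (202, 8), (206, 5), (210, 8), (214, 7), (218, 6), (222, 6), (226, 8)]
[(88, 2), (92, 13), (96, 5), (100, 15), (104, 7), (116, 13), (120, 8), (124, 14), (128, 6), (132, 8), (144, 8), (148, 9), (152, 13), (156, 8), (160, 16), (164, 1), (176, 16), (180, 8), (184, 15), (188, 9), (192, 10)]
```

```bash
python3 -m inch '0 0 0.002 0 0 0 0;0 0 0.004 0 0 0 0;0 0 0.004 0 0 0 0'|sed -n '2p;4p'
python3 -m inch '0 0 0.002 0 0 0 0;0 0 0.004 0 0 0 0;0 0 0.004 0 0 0 0;0 0 0.004 0 0 0 0'|sed -n '2p;4p'
python3 -m inch '0 0 0.001 0 0 0 0;0 0 0.002 0 0 0 0;0 0 0.002 0 0 0 0'|sed -n '2p;4p'
```

```text
tcp_pos: [0.5844, 0.2903, 0.1081]
contact_force: [-3.3, 5.6, 10.9]
tcp_pos: [0.5844, 0.29, 0.1042]
contact_force: [-4.2, 5.1, 10.3]
tcp_pos: [0.5845, 0.2899, 0.1032]
contact_force: [-5.2, 3.8, 13.2]
```

```bash
python3 -m inch '0 0 -0.03 0 0 0 0;0 0 -0.06 0 0 0 0;0 0 -0.09 0 0 0 0;0 0 -0.12 0 0 0 0;0 0 -0.123 0 0 0 0;0 0 -0.123 0 0 0 0;0 0 -0.123 0 0 0 0'|sed -n '2p;4p'
python3 -m inch '0 0 0.01 0 0 0 0;0 0 0.018 0 0 0 0;0 0 0.024 0 0 0 0;0 0 0.03 0 0 0 0;0 0 0.036 0 0 0 0;0 0 0.036 0 0 0 0'|sed -n '2p;4p'
python3 -m inch '0 0 0.004 0 0 0 0;0 0 0.008 0 0 0 0;0 0 0.008 0 0 0 0'|sed -n '2p;4p'
python3 -m inch '0 0 0.004 0 0 0 0;0 0 0.008 0 0 0 0;0 0 0.008 0 0 0 0'|sed -n '2p;4p'
```

```text
tcp_pos: [0.5847, 0.288, 0.2218]
contact_force: [1.0, 0.2, -1.5]
tcp_pos: [0.5847, 0.2882, 0.1862]
contact_force: [0.8, -0.4, 3.2]
tcp_pos: [0.5851, 0.2883, 0.1795]
contact_force: [0.3, 1.5, 3.6]
tcp_pos: [0.5851, 0.2882, 0.1711]
contact_force: [0.6, 2.4, 3.2]
```

```bash
python3 -m inch '0 0 0.004 0 0 0 0;0 0 0.008 0 0 0 0;0 0 0.008 0 0 0 0'|sed -n '2p;4p'
python3 -m inch '0 0 0.004 0 0 0 0;0 0 0.008 0 0 0 0;0 0 0.008 0 0 0 0'|sed -n '2p;4p'
python3 -m inch '0 0 0.004 0 0 0 0;0 0 0.006 0 0 0 0;0 0 0.006 0 0 0 0'|sed -n '2p;4p'
```

```text
tcp_pos: [0.5849, 0.2882, 0.1629]
contact_force: [1.1, 1.9, 3.9]
tcp_pos: [0.585, 0.2883, 0.155]
contact_force: [0.9, 2.2, 4.2]
tcp_pos: [0.5851, 0.289, 0.152]
contact_force: [-3.0, 2.9, 10.7]
```

```bash
python3 -m inch '0 0 0.002 0 0 0 0;0 0 0.004 0 0 0 0;0 0 0.004 0 0 0 0'|sed -n '2p;4p'
python3 -m inch '0 0 0.002 0 0 0 0;0 0 0.004 0 0 0 0;0 0 0.004 0 0 0 0;0 0 0.004 0 0 0 0'|sed -n '2p;4p'
python3 jaw.py s4|grep -v jaw
```

```text
tcp_pos: [0.5851, 0.2893, 0.1502]
contact_force: [-5.3, 2.7, 17.4]
tcp_pos: [0.5851, 0.2896, 0.1484]
contact_force: [-8.1, 2.1, 23.9]
[(-30, 0), (-26, 0), (-22, 0), (-18, 0), (-14, 0), (-10, 0), (-6, 0), (-2, 0), (2, 0), (6, 0), (10, 0), (14, 0), (18, 0), (22, 0), (26, 0), (30, 0), (34, 0), (38, 0), (42, 0), (46, 0), (50, 0), (54, 0), (58, 0), (62, 0), (66, 16), (70, 8), (74, 13), (78, 7), (82, 10), (86, 10), (90, 11), (94, 10), (98, 13), (102, 5), (106, 13), (110, 7), (114, 14), (118, 7), (122, 12), (126, 9), (130, 11), (134, 9), (138, 7), (142, 9), (146, 11), (150, 9), (154, 10), (158, 10), (162, 8), (166, 9), (170, 7), (174, 15), (178, 8), (182, 13), (186, 9), (190, 10), (194, 11), (198, 12), (202, 10), (206, 6), (210, 10), (214, 8), (218, 7), (222, 7), (226, 5)]
[(88, 1), (92, 14), (96, 7), (100, 15), (104, 6), (116, 15), (120, 8), (124, 13), (128, 8), (132, 6), (144, 8), (148, 10), (152, 13), (156, 8), (160, 14), (164, 2), (176, 15), (180, 6), (184, 13), (188, 5), (192, 10)]
```

```bash
python3 -m inch '0 0 0.003 0 0 0 0;0 0 0.006 0 0 0 0;0 0 0.008 0 0 0 0;0 0 0.008 0 0 0 0;0 0 0.008 0 0 0 0;0 0 0.008 0 0 0 0'|sed -n '2p;4p'
python3 -m inch '0 0 -0.02 0 0 0 0;0 0 -0.04 0 0 0 0;0 0 -0.07 0 0 0 0;0 0 -0.11 0 0 0 0;0 0 -0.15 0 0 0 0;0 0 -0.19 0 0 0 0;0 0 -0.2 0 0 0 0;0 0 -0.2 0 0 0 0'|sed -n '2p;4p'
python3 -m inch '-0.04 0 0 0 0 0 0;-0.08 0 0 0 0 0 0;-0.12 0 0 0 0 0 0;-0.16 0 0 0 0 0 0;-0.2 0 0 0 0 0 0;-0.24 0 0 0 0 0 0;-0.28 0 0 0 0 0 0;-0.32 0 0 0 0 0 0'>/dev/null
python3 -m inch '-0.04 0 0 0 0 0 0;-0.08 0 0 0 0 0 0;-0.1 0 0 0 0 0 0;-0.1 0 0 0 0 0 0;-0.1 0 0 0 0 0 0;-0.1 0 0 0 0 0 0'|sed -n '1,2p'
python3 look.py w11 .038 .0465 .067 .077 .047 .054 .16 .24; python3 jaw.py s5|grep -v jaw|head -1
python3 - <<'E'
from h import *
f=dict(np.load("sc.npz"));P=cloud(f);h=cv2.cvtColor(f["frame"],cv2.COLOR_BGR2HSV)
m=((h[...,0]<8)|(h[...,0]>172))&(h[...,1]>150)&(P[...,1]>.2)&(P[...,1]<.35)&(P[...,0]>.5)&(P[...,2]>.07)
Q=P[m];print(m.sum(),np.percentile(Q[:,1],[2,98]),np.percentile(Q[:,2],[2,50,98]))
E
```

```text
tcp_pos: [0.5852, 0.2903, 0.1448]
contact_force: [-14.3, 0.0, 37.2]
tcp_pos: [0.5857, 0.2879, 0.3382]
contact_force: [-0.8, 0.3, 0.2]
t: 57.45
tcp_pos: [0.6035, -0.1308, 0.3319]
(0.038, 0.0465) 709 z 0.04 c [776.1  87.2] sz [14.9 67.9] ang 6.9 px 479 31 uv 473 486 0 64
(0.038, 0.0465) 7179 z 0.043 c [ 605.1 -104.5] sz [140.1 136.1] ang 2.6 px 325 184 uv 272 382 135 241
(0.067, 0.077) 479 z 0.0722 c [603.6 -70.1] sz [38.3 16.3] ang 2.6 px 327 162 uv 311 343 156 170
(0.067, 0.077) 546 z 0.0723 c [602.3 -97.4] sz [38.9 19.5] ang 2.7 px 325 185 uv 309 341 178 194
(0.067, 0.077) 520 z 0.0723 c [ 603.  -126.7] sz [38.3 19.9] ang 2.8 px 324 210 uv 309 340 202 218
(0.067, 0.077) 498 z 0.0723 c [ 604.4 -156.2] sz [39.1 18.9] ang 2.3 px 324 233 uv 309 340 226 241
(0.047, 0.054) 1993 z 0.0503 c [ 604.4 -185.8] sz [129.6  28.5] ang 2.6 px 324 251 uv 275 372 242 262
[(-30, 0), (-26, 1), (-22, 0), (-18, 0), (-14, 0), (-10, 0), (-6, 0), (-2, 0), (2, 0), (6, 0), (10, 0), (14, 0), (18, 0), (22, 0), (26, 0), (30, 0), (34, 0), (38, 0), (42, 0), (46, 0), (50, 0), (54, 0), (58, 0), (62, 0), (66, 13), (70, 6), (74, 14), (78, 8), (82, 13), (86, 9), (90, 11), (94, 9), (98, 7), (102, 6), (106, 11), (110, 7), (114, 14), (118, 6), (122, 12), (126, 7), (130, 8), (134, 11), (138, 6), (142, 8), (146, 9), (150, 8), (154, 8), (158, 11), (162, 7), (166, 13), (170, 6), (174, 13), (178, 5), (182, 9), (186, 11), (190, 9), (194, 10), (198, 12), (202, 8), (206, 6), (210, 6), (214, 10), (218, 4), (222, 8), (226, 4)]
373 [0.25005418 0.31290575] [0.17761124 0.19367652 0.20721358]
```

View pics/w11.png

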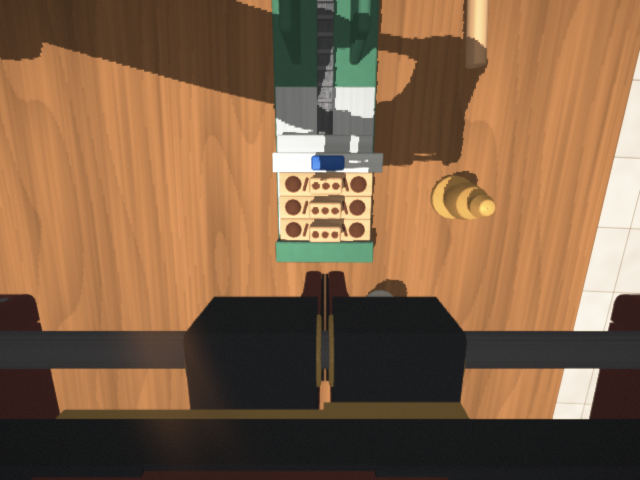

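View pics/s5.png

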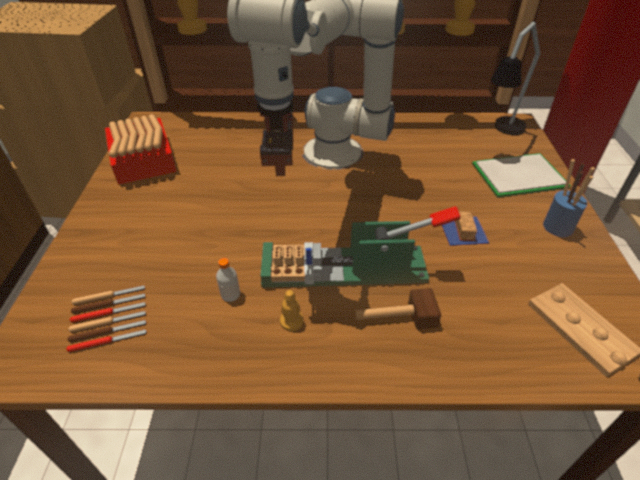

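The wrist view shows the row squeezed between the jaw at (325,143) and the fence at (324,251). The scene view shows the lever up at (440,215), the block on the mat at (467,227) and the bystanders untouched.

```bash
python3 -c "from rig import env; print(env.close_job())"
```

```text
the job is handed in; nothing more can be done
None
```

The job is handed in: the sanding block is on the mat, the three staves and the straightedge are squeezed tight against the fence after five strokes, and the lever is up; the hand-in call returned no verdict.

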